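# Bring up a caddy on the roller lane and fill it with test bars

### The arm

A 6-joint arm with a two-finger parallel gripper is mounted at the origin on the work surface. World frame = base frame: x ahead of the robot, y to its left, z up, the work surface at z = 0. Lengths are in mm, angles in rad, forces in N, time in s.
With the tool pointing down it reaches from about 275 to 875 mm from the base axis. Payload 12.5 kg.
Tool frame: the origin (TCP) lies on the centre line of the jaws, within the pads' length; the fingertips stand 22 mm ahead of it and the grasp point (between the pads) lies 3 mm ahead of it; z points along the fingers, y is the line along which they close (so a half turn about z gives the same grasp; the last joint's range is limited). The gripper opens to 85 mm and grips with 20 to 120 N. Pads are 22 mm wide; open, the fingers measure 114 mm over their backs; the gripper's body (76 mm by 85 mm) begins 54 mm behind the grasp point. The pads swing forward as they close: fully open they stand 13 mm farther back than shut.
Start: joints at [-1.225, 0.351, 1.652, -0, 1.139, -0.085], TCP at [229.695, -499.725, 253.29] pointing down, gripper open.
Joint ranges: [-2.75, 2.75], [-0.79, 2.1], [0.01, 2.65], [-1.57, 4.71], [0.07, 3.14], [-2.87, 2.87]. Speed limits (rad/s): [2.22, 2.22, 2.79, 3.14, 3.14, 3.14].

### API

Orientations are given as [roll, pitch, yaw] about the fixed x, y, z axes, in that order (R = Rz(yaw) Ry(pitch) Rx(roll)).
In Python, from plant import * gives the robot as it stands. The module is installed in compiled form; this text tells all that it offers.
- The arm moves only by the tool step_arm, never from a script. Its argument "increments" is a list of rows, each a list of 3 entries, a list of its own where there are three numbers: the shift along the world's x, y, z in units of 12 cm (1.0 is 12 cm), then the turn, a rotation vector about the world's x, y, z in units of 90 degrees (1.0 is 90 degrees), then the closure, from 0 (fully open) to 1 (shut). In form: [[[dx, dy, dz], [rx, ry, rz], grip], ...]. A call has 1 to 12 rows; each row is the pose to reach, as a shift and turn from the pose commanded when the call began; what a row does not reach only later rows make up. A row lasts 1/8 s, in which the tool goes at most 62.5 mm and 10.7 degrees, less where a joint would pass 70% of its speed; a pose out of reach is approached as far as the arm can. A call with a number of a shift or a turn outside -1 to 1 is refused whole. A call with a gripper value outside its range is refused whole. The fingers move at their own pace and stop on an object; the grip force is fixed at half the most. Time passes only in rows, so rows that repeat a pose let the fingers close. It gives the time, the measured TCP pose, the force, the opening and the grip force at its end, in the units of the state.
- get_state(): the state, without advancing time (a new reading comes with each control period).
- get_image(name): name is "scene" or "top"; returns a dict with "image" (384x512x3 uint8, red, green, blue), "depth" (384x512 float32, mm along the optical axis (not along the pixel's ray), 0 where there is no reading), "fx", "fy", "cx", "cy" (pixels), "camera_from_world" (4x4, takes a point from world to camera coordinates). Camera axes: x right, y down, z forward; pixel columns grow to the right and rows downward; lengths in mm; the calibration is good to about 2 mm. A picture is of the moment at which its call begins.
- hand_in(): hands the job in; it is judged then, once.
Trained networks look in the newest picture that a camera, given by its name, has taken for a name from the list of things; names that differ only in an ending like _2 or _b are one class to them, and where a whole thing is asked for, a point or a joint stands for the part that bears it (a point fixed in the world has none). Each returns a list of dicts, best first, with "conf" (0 to 1); they miss things now and then, are a little off and sometimes report something else, mostly with a low value. They report only what shows in the picture. A call takes as long as a camera call. They do not tell look-alikes from the thing itself.
- find_in(label, camera): "box" ([centre column, centre row, width, height] in pixels, round what is visible of it).
- regions_of(label, camera): "mask" (384x512 bool, what is visible of it) and "box" ([centre column, centre row, width, height] in pixels, round what is visible of it).
- landmark_of(label, camera): "centre" ([column, row] in pixels: a listed point, or the origin of a listed thing).
The state is a dict: "t": time; "qpos": joint angles; "qvel": joint speeds; "tau": joint torques, N m; "eef_pos": TCP position; "eef_rot": TCP orientation; "force": force on the tool from outside, world axes, zero at the start; "wrist_torque": the same for the moment, N m; "width": finger opening in mm; "grasp_force": force on a finger pad.
Only numpy, scipy, OpenCV 4.12 (cv2) and the standard library are available. Lean on these libraries where they do the work, as an engineer would, in place of code of your own. Each camera call takes 0.05 s, during which the arm holds its last target. There are 200 camera calls.

### The job

Roll the empty caddy along the rollers until it rests against the end stop, then lift it off and set it down upright in the middle of the black mat. Only then drop every square test bar lying on the bench end-down into a cell of the caddy, one bar to a cell. Leave the round-ended plug gauge and the other tools where they lie.

Things in the scene. Friction and masses are not known exactly. Their poses are not given: they have to be found in the camera images.
- lane: roller lane, fixed on the bench, running towards the robot. Origin on the bench; x points along the lane to its end stop, y across, z up. Steel rollers, 25 mm diameter, 40 mm apart, from x = -400 to +200 mm, turn freely with slight drag; their tops are 60 mm above the bench. Side guides: 126 mm apart inside, 158 mm outside, tops 72 mm above the bench
- lane_stop (a point): end stop of the lane, an upright plate across it, 107 mm high with a rubber face. This point lies in the face, on the lane's middle line, at the height of the roller tops; axes as the lane's. A caddy against the stop has its centre 77 mm before this point
- caddy_handle (a point): the caddy, a grey partitioned tote of 0.4 to 0.8 kg, starts empty on the rollers, its length along the lane. This point: centre of its carrying handle, a straight bar 104 mm long (x), 14 mm thick (y), 24 mm high, over the middle of the caddy and 122 mm above its underside; z up. The handle stands on two posts on a panel 14 mm thick along the middle of the caddy
- caddy_rim (a point): the same caddy: this point is its middle at rim height, 90 mm above its underside, axes as the handle's. Box 154 mm long (x), 114 mm wide (y), walls 4 mm, floor 5 mm. Six square cells, open at the top, 46 mm wide and 85 mm deep, three on either side of the handle: cell centres at x = -50, 0, +50 mm and y = -30, +30 mm from this point
- mat: black rubber mat, fixed flat on the bench, 260 mm square, 3 mm thick; origin under its centre
- bar0_mid (a point): square aluminium test bar, 130 mm long (x), 24 x 24 mm, 0.14 to 0.28 kg, lying flat on the bench at the start; this point is its centre. Both ends are alike. Four to six of the six bars are present
- bar1_mid (a point): square aluminium test bar, 130 mm long (x), 24 x 24 mm, 0.14 to 0.28 kg, lying flat on the bench at the start; this point is its centre. Both ends are alike. Four to six of the six bars are present
- bar2_mid (a point): square aluminium test bar, 130 mm long (x), 24 x 24 mm, 0.14 to 0.28 kg, lying flat on the bench at the start; this point is its centre. Both ends are alike. Four to six of the six bars are present
- bar3_mid (a point): square aluminium test bar, 130 mm long (x), 24 x 24 mm, 0.14 to 0.28 kg, lying flat on the bench at the start; this point is its centre. Both ends are alike. Four to six of the six bars are present
- bar4_mid (a point): square aluminium test bar, 130 mm long (x), 24 x 24 mm, 0.14 to 0.28 kg, lying flat on the bench at the start; this point is its centre. Both ends are alike. Four to six of the six bars are present
- bar5_mid (a point): square aluminium test bar, 130 mm long (x), 24 x 24 mm, 0.14 to 0.28 kg, lying flat on the bench at the start; this point is its centre. Both ends are alike. Four to six of the six bars are present
- gauge: plug gauge: 132 mm long like a bar, but a dark 80 mm grip in the middle and round steel ends 19 mm across, 22 mm high; lies among the bars in place of one. Bystander; origin under its centre
- knife: yellow utility knife, 120 x 20 x 12 mm, bystander; origin on its underside
- caliper: digital caliper lying flat, 210 mm long, 12 mm high, bystander; origin on its underside
- jar: small clear jar, 56 mm across, 70 mm high, bystander; origin under its centre
- bolt: hexagon bolt lying down, 66 mm long, bystander; origin on its underside
- loupe: black eye loupe, 44 mm across, 42 mm high, bystander; origin under its centre
Things that resemble listed ones, but are neither listed nor needed, are in the scene too. Leave any purple look-alike of the part that bears bar5_mid alone.

How it is judged:
By the outcome, as a careful person would: the job done as asked, in the order asked, and still so for the second after the job is handed in, with the robot touching nothing.
Of bar0, bar1, bar2, bar3, bar4, bar5 only 4 to 6 are there at a start; the rules pass over those that are not, and their reading is None.
At some moment in a run one of caddy, bar0, bar1, bar2, bar3, bar4, bar5 may be knocked a few centimetres aside while the robot is not near it.
Once in a run the grip may slacken for a moment while it holds something.
It also fails if it takes over 210 s, if anything falls off the work surface, if the arm or the gripper's body presses on something with over 40 N, if the wrist force passes 120 N, or if a joint passes its speed limit or range.

## Working session

There is one attempt and no reset: what is moved stays moved. The work goes in short steps, Python scripts to look and compute and a tool call to move; the robot and the scene stay as the last step left them, time stands still between calls to the robot, and variables do not carry over. Pictures are saved under pics/ and viewed, at most 14 in all, crops included, and the job is handed in when it is done.

Besides the shell and the picture viewer there is one more tool, called as name(argument=value, ...), one argument or row to a line, values as JSON. step_arm: Moves the arm, as the interface text tells. Its arguments: {"type":"object","properties":{"increments":{"type":"array","items":{"type":"array"}}},"required":["increments"]}

```bash
mkdir -p pics; cat > h.py <<'E'
from plant import *
import numpy as np, cv2
def world(im,u,v,z=None):
    """pixel -> world; z: plane height, else use depth"""
    T=np.linalg.inv(im["camera_from_world"]);r=np.array([(u-im["cx"])/im["fx"],(v-im["cy"])/im["fy"],1.])
    if z is None:
        d=im["depth"][int(round(v)),int(round(u))]; return T[:3,:3]@(r*d)+T[:3,3]
    R=T[:3,:3]@r; return T[:3,3]+R*(z-T[2,3])/R[2]
def pix(im,p):
    q=im["camera_from_world"]@np.append(p,1); return np.array([im["fx"]*q[0]/q[2]+im["cx"],im["fy"]*q[1]/q[2]+im["cy"]])
def save(im,n,crop=None,s=1):
    a=im["image"]
    if crop: a=a[crop[1]:crop[3],crop[0]:crop[2]]
    cv2.imwrite("pics/"+n,cv2.resize(a[:,:,::-1],None,fx=s,fy=s,interpolation=cv2.INTER_CUBIC))
E
python3 - <<'E'
from h import *
s=get_image("scene");t=get_image("top")
a=np.vstack([t["image"]]);save(t,"top0.png",s=1.5);save(s,"scene0.png",s=1.5)
for c,im in(("top",t),("scene",s)):
    print(c,np.linalg.inv(im["camera_from_world"])[:3,3].round(),im["fx"])
for l in["lane_stop","caddy_handle","caddy_rim","mat","bar0_mid","gauge"]:
    for r in landmark_of(l,"top")[:8]: print(l,np.round(r["centre"]),round(r["conf"],2),world(t,*r["centre"]).round())
print(get_state())
E
```

```text
top [ 356.  -28. 1496.] 467.88077087413825
scene [948. 165. 945.] 386.06412261112223
lane_stop [152. 257.] 0.72 [312. 269. 101.]
caddy_handle [128. 165.] 0.6 [572. 320. 191.]
caddy_handle [303. 198.] 0.32 [ 493. -195.    2.]
caddy_rim [133. 164.] 0.93 [581. 317. 150.]
caddy_rim [221. 116.] 0.25 [746.  63.  65.]
caddy_rim [145. 186.] 0.19 [530. 300.  60.]
mat [228. 175.] 0.86 [570.  46.  -1.]
bar0_mid [149. 188.] 0.62 [522. 287.  67.]
bar0_mid [293. 169.] 0.53 [ 583. -161.   20.]
gauge [301. 194.] 0.83 [ 502. -186.   15.]
{'t': 0.4, 'qpos': array([-1.22457923e+00,  3.50795113e-01,  1.65188625e+00,  5.92205813e-05,
        1.13910492e+00, -8.46365912e-02]), 'qvel': array([ 0.00113548, -0.0002909 ,  0.0008584 ,  0.00284713, -0.00058799,
        0.00112182]), 'tau': array([ 1.00562047e-03, -5.05596828e+01, -2.91368508e+01, -7.01747081e-05,
        1.56533581e-03,  3.70721727e-05]), 'eef_pos': array([ 229.70398605, -499.67615388,  253.20461355]), 'eef_rot': array([-3.14140426e+00, -6.99590347e-05,  4.30828895e-01]), 'force': array([ 0.20234746, -0.03320196, -1.22696461]), 'wrist_torque': array([-0.03447641,  0.01627342,  0.00518464]), 'grasp_force': 0.0, 'width': 85.53912887271572}
```

View pics/top0.png

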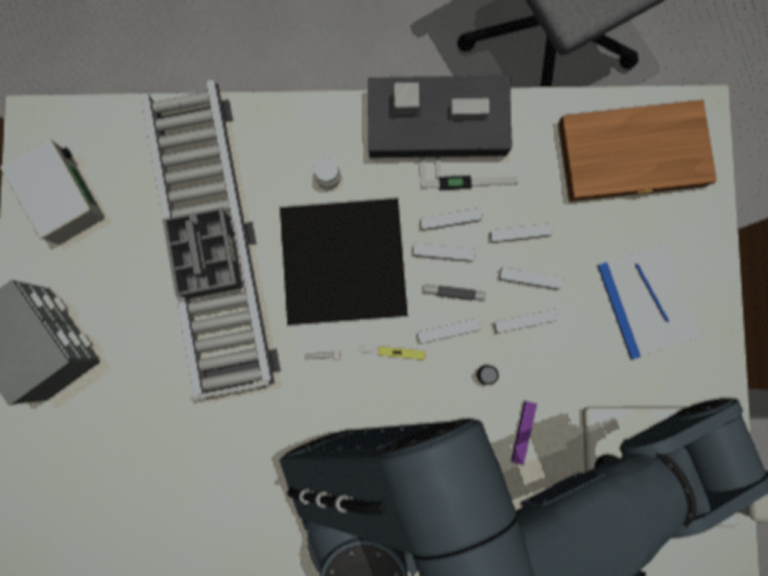

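View pics/scene0.png

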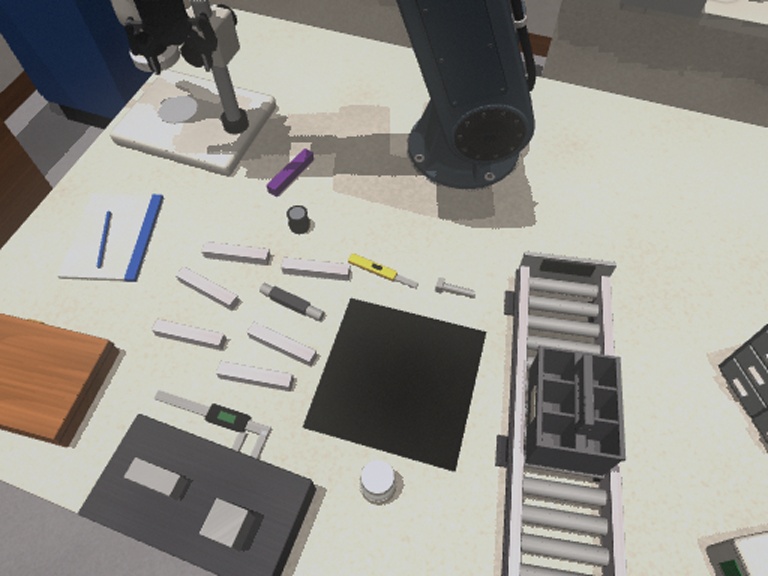

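Top view (1.5x pixels): the caddy is on the lane at (202,252), the stop at (232,378) and the mat at (344,261). The six white bars are at (450,218), (445,252), (521,232), (530,278), (449,331) and (526,320). 
Possible mix-ups: the dark gauge (453,293) and purple bar (525,432) for bars, and the slotted grey box (45,345) for the caddy. By the description I pick the six white bars and the tote on the lane.

```bash
cat >> h.py <<'E'
def cloud(im):
    v,u=np.mgrid[0:384,0:512];d=im["depth"]
    c=np.stack([(u-im["cx"])/im["fx"]*d,(v-im["cy"])/im["fy"]*d,d],-1)
    T=np.linalg.inv(im["camera_from_world"]);return c@T[:3,:3].T+T[:3,3]
def rect(P):
    """min-area rect of xy points: centre, long, short, angle of long side (deg)"""
    (c,(w,h),a)=cv2.minAreaRect(P[:,:2].astype(np.float32))
    if w<h:w,h,a=h,w,a+90
    return np.round(c,1),round(w),round(h),round((a+90)%180-90,1)
def bars(im):
    W=cloud(im);m=((W[...,2]>10)&(W[...,2]<34)&(W[...,1]<-30)&(W[...,1]>-450)&(W[...,0]>300)&(W[...,0]<700)&(im["image"].min(2)>110)).astype(np.uint8)
    n,l,s,_=cv2.connectedComponentsWithStats(m)
    return [(s[i,4],)+rect(W[l==i])+(np.median(W[l==i][:,2]).round(1),) for i in range(1,n) if s[i,4]>150]
def zone(im,x,y,z):
    W=cloud(im);return W[(W[...,0]>x[0])&(W[...,0]<x[1])&(W[...,1]>y[0])&(W[...,1]<y[1])&(W[...,2]>z[0])&(W[...,2]<z[1])]
E
python3 - <<'E'
from h import *
t=get_image("top");save(t,"crop1.png",(90,40,400,270),2.5)
for b in bars(t):print(b)
print("handle",rect(zone(t,(450,720),(200,420),(184,205))),len(zone(t,(450,720),(200,420),(184,205))))
print("caddy",rect(zone(t,(450,720),(200,420),(140,205))))
P=zone(t,(250,900),(150,450),(64,80));print("guides",rect(P))
P=zone(t,(250,340),(150,450),(95,120));print("stop",rect(P),np.median(P[:,2]))
W=cloud(t)
m=(t["image"].max(2)<60)&(W[...,0]>400)&(W[...,0]<720)&(W[...,1]>-120)&(W[...,1]<190)&(W[...,2]<25)
n,l,s,_=cv2.connectedComponentsWithStats(m.astype(np.uint8));i=1+s[1:,4].argmax();print("mat",rect(W[l==i]))
s=get_image("scene")
m=(s["image"].max(2)<60);W=cloud(s);m&=(W[...,0]>400)&(W[...,0]<720)&(W[...,1]>-120)&(W[...,1]<190)&(W[...,2]<25)
n,l,st,_=cv2.connectedComponentsWithStats(m.astype(np.uint8));i=1+st[1:,4].argmax();print("mat",rect(W[l==i]))
print("handle sc",rect(zone(s,(450,720),(200,420),(184,205))));
for b in bars(s):print(b)
E
```

```text
(np.int32(324), array([ 660.4, -187.1]), 130, 25, -81.1, np.float64(22.6))
(np.int32(327), array([ 629.2, -336.1]), 130, 25, -84.0, np.float64(22.4))
(np.int32(328), array([ 589.2, -170. ]), 130, 26, 84.1, np.float64(22.4))
(np.int32(330), array([ 531.1, -352.6]), 130, 25, 79.5, np.float64(22.9))
(np.int32(318), array([ 440.9, -340. ]), 130, 24, -78.6, np.float64(22.7))
(np.int32(319), array([ 421.3, -176.8]), 130, 24, -77.5, np.float64(22.6))
handle (array([575.5, 318.6]), 102, 16, 10.4) 189
caddy (array([576.1, 319.4]), 156, 122, 10.7)
guides (array([606.2, 325.7]), 623, 160, 11.1)
stop (array([306.1, 266.5]), 156, 12, -78.9) 104.88846038704264
mat (array([573.2,  44.9]), 255, 254, -86.4)
mat (array([572.3,  47.2]), 260, 258, 3.7)
handle sc (array([574.8, 321.2]), 104, 15, 10.9)
(np.int32(304), array([ 439.2, -338.3]), 130, 26, -77.3, np.float64(23.3))
(np.int32(321), array([ 420. , -175.4]), 129, 26, -77.5, np.float64(23.4))
(np.int32(339), array([ 530.2, -351.7]), 131, 24, 80.5, np.float64(23.2))
(np.int32(393), array([ 627.9, -333.4]), 131, 25, -83.6, np.float64(23.2))
(np.int32(403), array([ 588. , -167.8]), 130, 25, 83.6, np.float64(23.3))
(np.int32(445), array([ 658.8, -184.4]), 130, 26, -80.6, np.float64(23.3))
```

View pics/crop1.png

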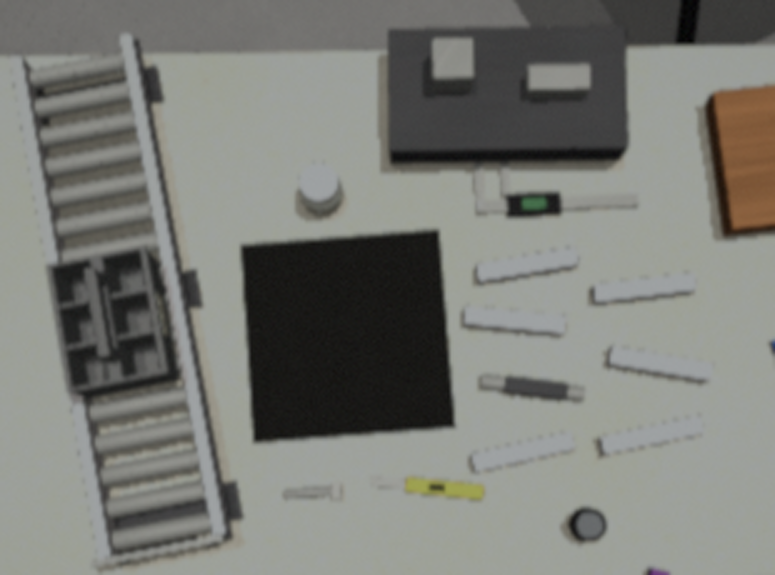

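The crop confirms the tote, with its handle at (103,310), and six white bars separate from the gauge (530,387). Next I travel above the caddy.

step_arm(
  increments=[
    [[0.2,0.5,0.5],[0,0,-0.1],0],
    [[0.41,1,0.56],[0,0,-0.155],0],
    [[0.41,1,0.56],[0,0,-0.155],0],
    [[0.41,1,0.56],[0,0,-0.155],0],
  ],
)

```text
t: 1.0
eef_pos: [279.5, -378.9, 321.3]
eef_rot: [3.14, -0.001, 0.189]
force: [-0.4, -0.3, -0.5]
width: 85.4
grasp_force: 0.0
```

step_arm(
  increments=[
    [[0.2,0.5,0],[0,0,0],0],
    [[0.41,1,0],[0,0,0],0],
    [[0.41,1,0],[0,0,0],0],
    [[0.41,1,0],[0,0,0],0],
  ],
)

```text
t: 1.5
eef_pos: [328.1, -260.5, 320.3]
eef_rot: [3.141, 0.0, 0.188]
force: [-0.6, -0.2, 0.2]
width: 85.2
grasp_force: 0.0
```

step_arm(
  increments=[
    [[0.2,0.5,0],[0,0,0],0],
    [[0.41,1,0],[0,0,0],0],
    [[0.41,1,0],[0,0,0],0],
    [[0.41,1,0],[0,0,0],0],
  ],
)

```text
t: 2.0
eef_pos: [377.4, -140.9, 320.3]
eef_rot: [3.141, 0.0, 0.187]
force: [-0.2, 0.6, -0.6]
width: 85.6
grasp_force: 0.0
```

step_arm(
  increments=[
    [[0.2,0.5,0],[0,0,0],0],
    [[0.41,1,0],[0,0,0],0],
    [[0.41,1,0],[0,0,0],0],
    [[0.41,1,0],[0,0,0],0],
  ],
)

```text
t: 2.5
eef_pos: [426.5, -21.2, 320.2]
eef_rot: [3.141, 0.001, 0.186]
force: [-0.4, -1.0, -0.1]
width: 85.7
grasp_force: 0.0
```

step_arm(
  increments=[
    [[0.2,0.5,0],[0,0,0],0],
    [[0.41,1,0],[0,0,0],0],
    [[0.41,1,0],[0,0,0],0],
    [[0.41,1,0],[0,0,0],0],
  ],
)

```text
t: 3.0
eef_pos: [475.8, 98.5, 320.2]
eef_rot: [3.141, 0.001, 0.186]
force: [-0.1, -0.4, 0.1]
width: 85.5
grasp_force: 0.0
```

step_arm(
  increments=[
    [[0.2,0.5,0],[0,0,0],0],
    [[0.41,1,0],[0,0,0],0],
    [[0.41,1,0],[0,0,0],0],
    [[0.41,1,0],[0,0,0],0],
  ],
)

```text
t: 3.5
eef_pos: [525.0, 218.3, 320.4]
eef_rot: [3.141, 0.001, 0.186]
force: [-0.7, -0.9, 0.4]
width: 85.3
grasp_force: 0.0
```

step_arm(
  increments=[
    [[0.2,0.4,0],[0,0,0],0],
    [[0.41,0.84,0],[0,0,0],0],
    [[0.41,0.84,0],[0,0,0],0],
    [[0.41,0.84,0],[0,0,0],0],
  ],
)

```text
t: 4.0
eef_pos: [574.2, 318.9, 320.6]
eef_rot: [3.141, 0.0, 0.186]
force: [0.5, -1.2, -0.0]
width: 85.1
grasp_force: 0.0
```

```bash
python3 - <<'E'
from h import *
s=get_image("scene");t=get_image("top")
for im in(s,t):
    P=zone(im,(350,720),(200,420),(184,205)); print("handle",rect(P),len(P))
    P=zone(im,(350,720),(200,420),(140,205)); print("caddy",rect(P))
print(get_state()["eef_pos"])
E
```

```text
handle (array([575.1, 320.9]), 104, 14, 10.7) 370
caddy (array([574.2, 321.2]), 156, 121, 10.8)
handle (array([597.8, 318.2]), 49, 4, 8.5) 23
caddy (array([581.3, 292.4]), 155, 67, 10.4)
[574.09934145 319.09716705 321.126393  ]
```

step_arm(
  increments=[
    [[0,0,-0.4],[0,0,0],0],
    [[0,0.01,-0.8],[0,0,0],0],
    [[0,0.01,-0.9],[0,0,0],0],
    [[0,0.01,-0.9],[0,0,0],0],
  ],
)

```text
t: 4.6
eef_pos: [574.4, 321.7, 213.5]
eef_rot: [-3.142, -0.0, 0.187]
force: [0.4, -0.1, 0.9]
width: 84.9
grasp_force: 0.0
```

step_arm(
  increments=[
    [[0,0,-0.15],[0,0,0],0],
    [[0,0,-0.23],[0,0,0],0],
    [[0,0,-0.23],[0,0,0],0.5],
    [[0,0,-0.23],[0,0,0],1],
    [[0,0,-0.23],[0,0,0],1],
    [[0,0,-0.23],[0,0,0],1],
    [[0,0,-0.23],[0,0,0],1],
    [[0,0,-0.23],[0,0,0],1],
  ],
)

```text
t: 5.6
eef_pos: [574.3, 322.0, 185.2]
eef_rot: [3.141, -0.0, 0.187]
force: [-0.3, -4.0, 5.3]
width: 13.3
grasp_force: 59.9
```

step_arm(
  increments=[
    [[-0.15,-0.03,0],[0,0,0],1],
    [[-0.35,-0.068,0],[0,0,0],1],
    [[-0.55,-0.107,0],[0,0,0],1],
    [[-0.75,-0.146,0],[0,0,0],1],
    [[-0.9,-0.175,0],[0,0,0],1],
    [[-0.95,-0.185,0],[0,0,0],1],
    [[-0.95,-0.185,0],[0,0,0],1],
  ],
)

```text
t: 6.48
eef_pos: [460.2, 300.1, 185.2]
eef_rot: [3.141, -0.0, 0.187]
force: [-1.2, -4.5, 5.1]
width: 13.2
grasp_force: 60.3
```

step_arm(
  increments=[
    [[-0.1,-0.02,0],[0,0,0],1],
    [[-0.25,-0.049,0],[0,0,0],1],
    [[-0.4,-0.078,0],[0,0,0],1],
    [[-0.48,-0.093,0],[0,0,0],1],
    [[-0.5,-0.097,0],[0,0,0],1],
    [[-0.5,-0.097,0],[0,0,0],1],
  ],
)

```text
t: 7.22
eef_pos: [400.0, 288.4, 185.1]
eef_rot: [3.141, 0.0, 0.187]
force: [-0.0, -4.6, 8.4]
width: 12.9
grasp_force: 60.8
```

```bash
python3 - <<'E'
from h import *
s=get_image("scene")
P=zone(s,(300,720),(200,420),(135,160)); print("caddy",rect(P))
P=zone(s,(250,340),(150,450),(90,120));print("stop",rect(P))
print(get_state()["eef_pos"],get_state()["force"])
save(s,"roll.png",(300,120,512,384),2.2)
E
```

```text
caddy (array([400. , 288.2]), 158, 121, 10.7)
stop (array([329.1, 260.4]), 141, 30, 83.3)
[400.07470681 288.39877809 185.11300604] [-0.18119045 -5.09680476  7.7808599 ]
```

View pics/roll.png

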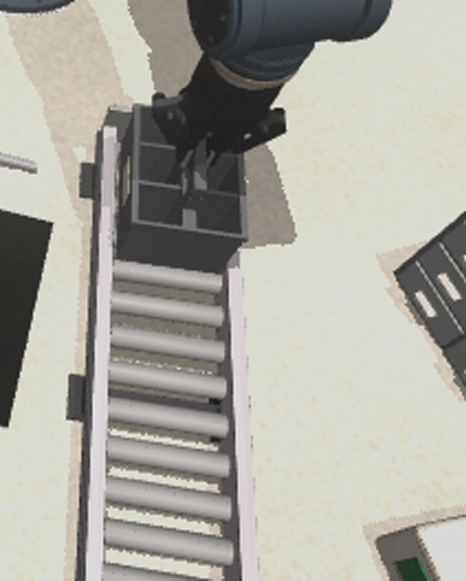

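The caddy is held by its handle at about (190,175), just short of the stop plate at (120,115). I creep forward until the force rises.

step_arm(
  increments=[
    [[-0.03,-0.006,0],[0,0,0],1],
    [[-0.06,-0.012,0],[0,0,0],1],
    [[-0.08,-0.016,0],[0,0,0],1],
  ],
)

```text
t: 7.65
eef_pos: [390.8, 286.6, 185.1]
eef_rot: [-3.141, -0.001, 0.187]
force: [2.9, -4.0, 5.6]
width: 12.8
grasp_force: 60.6
```

step_arm(
  increments=[
    [[-0.017,-0.003,0],[0,0,0],1],
    [[-0.017,-0.003,0],[0,0,0],1],
  ],
)

```text
t: 7.9
eef_pos: [388.7, 286.2, 185.1]
eef_rot: [3.142, -0.0, 0.187]
force: [1.2, -4.2, 7.3]
width: 13.1
grasp_force: 60.7
```

step_arm(
  increments=[
    [[-0.01,-0.002,0],[0,0,0],1],
    [[-0.01,-0.002,0],[0,0,0],1],
  ],
)

```text
t: 8.15
eef_pos: [387.6, 286.0, 185.1]
eef_rot: [-3.142, -0.001, 0.187]
force: [2.1, -4.3, 6.0]
width: 13.3
grasp_force: 60.6
```

step_arm(
  increments=[
    [[-0.01,-0.002,0],[0,0,0],1],
    [[-0.01,-0.002,0],[0,0,0],1],
  ],
)

```text
t: 8.4
eef_pos: [386.4, 285.7, 185.2]
eef_rot: [3.142, -0.001, 0.187]
force: [1.4, -4.1, 6.9]
width: 13.1
grasp_force: 60.4
```

step_arm(
  increments=[
    [[-0.01,-0.002,0],[0,0,0],1],
    [[-0.01,-0.002,0],[0,0,0],1],
  ],
)

```text
t: 8.65
eef_pos: [385.7, 285.8, 185.2]
eef_rot: [-3.141, -0.002, 0.187]
force: [5.4, -2.2, 3.8]
width: 13.3
grasp_force: 59.9
```

step_arm(
  increments=[
    [[-0.01,-0.002,0],[0,0,0],1],
    [[-0.01,-0.002,0],[0,0,0],1],
  ],
)

```text
t: 8.9
eef_pos: [385.2, 285.9, 185.4]
eef_rot: [-3.14, -0.004, 0.188]
force: [8.3, -0.3, 2.5]
width: 13.4
grasp_force: 59.7
```

Contact with the stop, with the force rising. I release so the caddy rests there, then check and re-grip.

step_arm(
  increments=[
    [[0,0,0],[0,0,0],0.7],
    [[0,0,0],[0,0,0],0.7],
    [[0,0,0],[0,0,0],0.7],
    [[0,0,0],[0,0,0],0.7],
    [[0,0,0],[0,0,0],0.7],
    [[0,0,0],[0,0,0],0.7],
  ],
)

```text
t: 9.65
eef_pos: [383.6, 285.2, 184.9]
eef_rot: [3.142, 0.0, 0.187]
force: [-0.2, 1.0, -0.5]
width: 25.6
grasp_force: 0.0
```

```bash
python3 - <<'E'
from h import *
s=get_image("scene")
P=zone(s,(300,720),(200,420),(135,160)); print("caddy",rect(P))
print(get_state()["eef_pos"],get_state()["force"],get_state()["width"])
E
```

```text
caddy (array([386.6, 285.9]), 157, 121, 11.0)
[383.66136489 285.20977117 184.90458268] [-0.43450342 -0.19673262  0.755904  ] 25.605743401328372
```

step_arm(
  increments=[
    [[0,0,0],[0,0,0],1],
    [[0,0,0],[0,0,0],1],
    [[0,0,0],[0,0,0],1],
    [[0,0,0],[0,0,0],1],
  ],
)

```text
t: 10.2
eef_pos: [383.8, 285.3, 185.0]
eef_rot: [-3.141, -0.0, 0.187]
force: [0.0, 1.3, 3.6]
width: 13.2
grasp_force: 59.1
```

step_arm(
  increments=[
    [[0.02,0,0.1],[0,0,0],1],
    [[0.03,0,0.3],[0,0,0],1],
    [[0.03,0,0.6],[0,0,0],1],
    [[0.03,0,0.85],[0,0,0],1],
    [[0.03,0,0.9],[0,0,0],1],
    [[0.03,0,0.9],[0,0,0],1],
  ],
)

```text
t: 10.95
eef_pos: [386.9, 284.9, 292.1]
eef_rot: [3.141, 0.001, 0.187]
force: [0.1, -0.2, -8.0]
width: 12.9
grasp_force: 59.5
```

step_arm(
  increments=[
    [[0.15,-0.2,0],[0,0,-0.02],1],
    [[0.4,-0.5,0],[0,0,-0.04],1],
    [[0.65,-0.83,0],[0,0,-0.06],1],
    [[0.78,-1,0],[0,0,-0.078],1],
    [[0.78,-1,0],[0,0,-0.078],1],
  ],
)

```text
t: 11.58
eef_pos: [481.1, 163.8, 291.0]
eef_rot: [3.141, 0.003, 0.062]
force: [-2.0, 0.3, -6.9]
width: 12.9
grasp_force: 59.6
```

step_arm(
  increments=[
    [[0.15,-0.2,0],[0,0,0],1],
    [[0.4,-0.5,0],[0,0,0],1],
    [[0.65,-0.83,0],[0,0,0],1],
    [[0.74,-0.97,0],[0,0,0],1],
    [[0.74,-0.99,0],[0,0,0],1],
    [[0.74,-0.99,0],[0,0,0],1],
  ],
)

```text
t: 12.32
eef_pos: [568.9, 47.3, 292.3]
eef_rot: [-3.141, 0.002, 0.066]
force: [0.8, 0.6, -6.1]
width: 13.4
grasp_force: 59.8
```

```bash
python3 - <<'E'
from h import *
for n in("scene","top"):
    s=get_image(n)
    P=zone(s,(400,750),(-100,200),(185,225)); print("caddy",rect(P),len(P))
    save(s,"lift%s.png"%n,(150,100,450,325),1.5)
print(get_state())
E
```

```text
caddy (array([572.2,  48.7]), 155, 114, 3.0) 1154
caddy (array([546. ,  38.3]), 135, 37, 63.7) 18
{'t': 12.425, 'qpos': array([1.52321316e-03, 3.52603083e-01, 1.54824531e+00, 2.94875934e-04,
       1.24136407e+00, 1.50626163e+00]), 'qvel': array([-0.00121671, -0.00335078, -0.00376124, -0.00161877, -0.00061162,
       -0.00268204]), 'tau': array([-3.81863331e-01, -5.58563697e+01, -3.34067988e+01, -1.27024800e-02,
       -9.95449838e-03,  2.94920843e-03]), 'eef_pos': array([569.04236686,  47.43460131, 292.72903001]), 'eef_rot': array([-3.14127430e+00,  6.00537331e-04,  6.59625207e-02]), 'force': array([-0.03934005,  0.1731827 , -6.34625227]), 'wrist_torque': array([0.0215175 , 0.03150221, 0.02778788]), 'grasp_force': 59.79318916797638, 'width': 12.933282822383322}
```

View pics/liftscene.png

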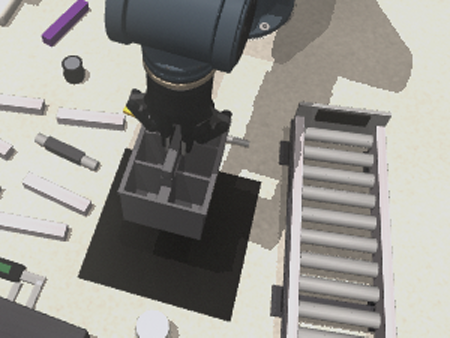

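The caddy hangs level over the mat at about (170,185). Lowering it.

step_arm(
  increments=[
    [[0,0,-0.2],[0,0,0],1],
    [[0,0,-0.5],[0,0,0],1],
    [[0,-0.01,-0.8],[0,0,0],1],
    [[0,-0.01,-0.9],[0,0,0],1],
    [[0,-0.01,-0.9],[0,0,0],1],
  ],
)

```text
t: 13.05
eef_pos: [569.6, 45.6, 185.1]
eef_rot: [-3.142, 0.0, 0.065]
force: [0.7, -0.7, -7.0]
width: 13.1
grasp_force: 59.7
```

step_arm(
  increments=[
    [[0,0,-0.15],[0,0,0],1],
    [[0,0,-0.3],[0,0,0],1],
    [[0,0,-0.39],[0,0,0],1],
    [[0,0,-0.43],[0,0,0],1],
    [[0,0,-0.43],[0,0,0],1],
  ],
)

```text
t: 13.68
eef_pos: [569.7, 45.2, 133.1]
eef_rot: [-3.142, 0.0, 0.065]
force: [-0.3, -0.7, -6.6]
width: 13.0
grasp_force: 59.7
```

step_arm(
  increments=[
    [[0,0,-0.02],[0,0,0],1],
    [[0,0,-0.035],[0,0,0],1],
    [[0,0,-0.035],[0,0,0],1],
  ],
)

```text
t: 14.05
eef_pos: [569.6, 45.2, 129.1]
eef_rot: [-3.142, -0.0, 0.065]
force: [-0.1, -0.4, -6.4]
width: 13.3
grasp_force: 59.7
```

step_arm(
  increments=[
    [[0,0,-0.01],[0,0,0],1],
    [[0,0,-0.01],[0,0,0],1],
  ],
)

```text
t: 14.3
eef_pos: [569.8, 45.2, 128.1]
eef_rot: [3.142, -0.0, 0.065]
force: [-0.6, -0.3, -4.4]
width: 13.4
grasp_force: 60.1
```

step_arm(
  increments=[
    [[0,0,-0.008],[0,0,0],1],
    [[0,0,-0.008],[0,0,0],0],
    [[0,0,-0.008],[0,0,0],0],
    [[0,0,-0.008],[0,0,0],0],
    [[0,0,-0.008],[0,0,0],0],
    [[0,0,-0.008],[0,0,0],0],
    [[0,0,0.3],[0,0,0],0],
    [[0,0,0.8],[0,0,0],0],
    [[0,0,1],[0,0,0],0],
  ],
)

```text
t: 15.42
eef_pos: [570.5, 45.2, 251.3]
eef_rot: [3.141, -0.004, 0.065]
force: [-0.3, -0.0, 0.2]
width: 85.0
grasp_force: 0.0
```

step_arm(
  increments=[
    [[0.3,-0.4,0.3],[0,0,0.1],0],
    [[0.3,-0.9,0.3],[0,0,0.2],0],
    [[0.3,-1,0.3],[0,0,0.3],0],
    [[0.3,-1,0.3],[0,0,0.42],0],
  ],
)

```text
t: 15.92
eef_pos: [605.6, -76.4, 283.7]
eef_rot: [-3.142, 0.0, 0.727]
force: [0.4, -0.2, -0.9]
width: 85.4
grasp_force: 0.0
```

step_arm(
  increments=[
    [[0.1,-0.4,0],[0,0,0.1],0.4],
    [[0.2,-0.6,0],[0,0,0.2],0.4],
    [[0.3,-0.6,0],[0,0,0.3],0.4],
    [[0.3,-0.6,0],[0,0,0.42],0.4],
    [[0.3,-0.6,0],[0,0,0.54],0.4],
    [[0.3,-0.6,0],[0,0,0.54],0.4],
  ],
)

```text
t: 16.68
eef_pos: [641.6, -146.8, 283.8]
eef_rot: [-3.141, -0.0, 1.571]
force: [-0.1, 0.1, -0.7]
width: 51.0
grasp_force: 0.0
```

```bash
python3 - <<'E'
from h import *
for n in("scene","top"):
    s=get_image(n)
    P=zone(s,(400,750),(-100,200),(80,105)); print("rim",rect(P),len(P))
    P=zone(s,(400,750),(-100,200),(128,150)); print("handle",rect(P),len(P))
    for b in bars(s):print(b)
print(get_state())
E
```

```text
rim (array([572.5,  45.1]), 156, 121, 3.9) 1060
handle (array([573.1,  45.5]), 104, 14, 3.6) 253
(np.int32(383), array([ 420.6, -174.4]), 129, 28, -77.8, np.float64(23.4))
(np.int32(210), array([ 526.2, -377.1]), 79, 25, 80.1, np.float64(23.0))
(np.int32(464), array([ 628.4, -334.3]), 131, 27, -83.0, np.float64(22.7))
(np.int32(450), array([ 588.4, -167.4]), 129, 25, 83.6, np.float64(23.1))
(np.int32(512), array([ 659.4, -184.7]), 130, 25, -81.1, np.float64(22.8))
rim (array([573.5,  43.4]), 155, 120, 3.8) 546
handle (array([573.7,  43.4]), 102, 14, 3.7) 166
(np.int32(327), array([ 628.6, -336.1]), 130, 25, -83.1, np.float64(22.6))
(np.int32(335), array([ 531. , -353.1]), 131, 25, 79.7, np.float64(22.6))
(np.int32(319), array([ 440.9, -339.4]), 130, 24, -78.5, np.float64(22.6))
{'t': 16.775, 'qpos': array([-2.95636894e-01,  5.25692440e-01,  1.30888449e+00,  5.48411503e-06,
        1.30707430e+00, -2.92278701e-01]), 'qvel': array([-0.00099028, -0.00123025, -0.00084727, -0.00126308,  0.00050644,
       -0.00475493]), 'tau': array([-1.48694648e-02, -6.28173923e+01, -3.15648365e+01, -6.72326914e-04,
        3.61011025e-04, -1.96424020e-01]), 'eef_pos': array([ 641.6282448 , -146.80546647,  283.86232354]), 'eef_rot': array([-3.14153809e+00, -2.19468454e-05,  1.56743670e+00]), 'force': array([-0.09369453, -0.61461054,  0.33444453]), 'wrist_torque': array([ 0.01521839, -0.02377405,  0.02272634]), 'grasp_force': 0.0, 'width': 50.93835312408498}
```

Caddy centred on the mat at (573,45), turned 3.7°. Now bar A at (660,-186).

step_arm(
  increments=[
    [[0.1,-0.04,-0.4],[0,0,0.099],0.5],
    [[0.107,-0.037,-0.9],[0,0,0.099],0.5],
    [[0.107,-0.037,-1],[0,0,0.099],0.5],
    [[0.107,-0.037,-1],[0,0,0.099],0.5],
  ],
)

```text
t: 17.27
eef_pos: [654.8, -151.3, 164.8]
eef_rot: [3.141, 0.0, 1.726]
force: [0.4, 0.9, 0.4]
width: 42.3
grasp_force: 0.0
```

step_arm(
  increments=[
    [[0,0,-0.4],[0,0,0],0.5],
    [[0,0,-0.7],[0,0,0],0.5],
    [[0,0,-0.7],[0,0,0],0.5],
  ],
)

```text
t: 17.65
eef_pos: [654.5, -151.2, 80.2]
eef_rot: [-3.141, -0.0, 1.726]
force: [-0.6, -0.5, 0.6]
width: 43.1
grasp_force: 0.0
```

```bash
python3 - <<'E'
from h import *
s=get_image("scene");print(get_state()["eef_pos"],get_state()["eef_rot"])
for b in bars(s):print(b)
save(s,"barA.png",(120,100,320,300),3)
E
```

```text
[ 655.46452884 -151.53760009   82.06509183] [3.13977894e+00 8.69838034e-04 1.72656622e+00]
(np.int32(186), array([ 414.1, -148.7]), 74, 26, -76.9, np.float64(23.4))
(np.int32(453), array([ 628.1, -334. ]), 130, 26, -84.6, np.float64(22.8))
(np.int32(223), array([ 591.5, -140.4]), 73, 24, 82.8, np.float64(23.3))
(np.int32(161), array([ 666.4, -227.3]), 45, 25, -82.8, np.float64(23.0))
```

View pics/barA.png

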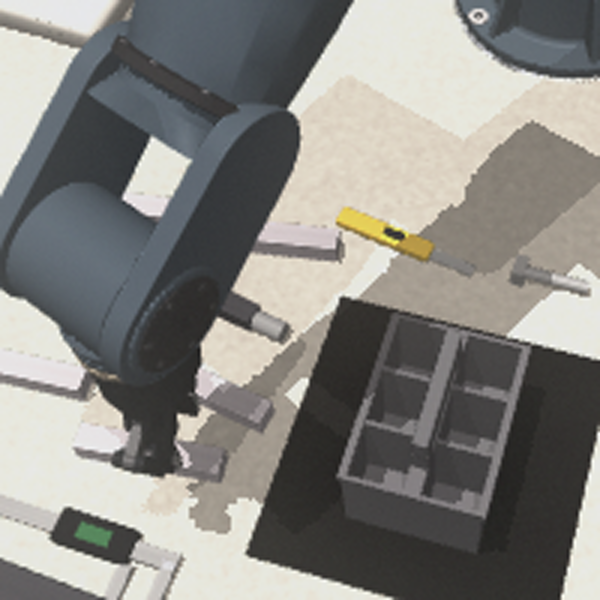

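The gripper straddles bar A at (150,455), and the caddy stands upright on the mat at (435,430). Descend, grip and lift.

step_arm(
  increments=[
    [[0,0,-0.25],[0,0,0],0.5],
    [[0,0,-0.42],[0,0,0],0.5],
    [[0,0,-0.46],[0,0,0],0.5],
    [[0,0,-0.46],[0,0,0],0.5],
    [[0,0,-0.46],[0,0,0],1],
    [[0,0,-0.46],[0,0,0],1],
    [[0,0,-0.46],[0,0,0],1],
    [[0,0,-0.46],[0,0,0],1],
    [[0,0,-0.46],[0,0,0],1],
  ],
)

```text
t: 18.82
eef_pos: [655.3, -151.5, 26.1]
eef_rot: [3.14, 0.001, 1.727]
force: [0.2, 0.6, 6.4]
width: 22.6
grasp_force: 60.3
```

step_arm(
  increments=[
    [[0,0,0.3],[0,0,0],1],
    [[0,0,0.7],[0,0,0],1],
    [[0,0,1],[0,0,-0.03],1],
    [[0,0,1],[0,0,-0.058],1],
    [[0,0,1],[0,0,-0.058],1],
  ],
)

```text
t: 19.45
eef_pos: [654.4, -151.2, 145.0]
eef_rot: [3.141, 0.0, 1.636]
force: [-0.0, 0.4, -1.4]
width: 22.4
grasp_force: 59.4
```

step_arm(
  increments=[
    [[0,0,0.4],[0,0,0],1],
    [[0,0,0.8],[0,0,0],1],
    [[0,0,1],[0,0,0],1],
    [[0,0,1],[0,0,0],1],
  ],
)

```text
t: 19.95
eef_pos: [654.9, -151.4, 265.8]
eef_rot: [3.139, 0.001, 1.637]
force: [0.5, 0.0, -2.6]
width: 23.0
grasp_force: 59.4
```

step_arm(
  increments=[
    [[0,0,0],[0.2,0.013,0],1],
    [[0,0,0],[0.4,0.026,0],1],
    [[0,0,0],[0.6,0.039,0],1],
    [[0,0,0],[0.8,0.052,0],1],
    [[0,0,0],[0.998,0.064,0],1],
    [[0,0,0],[0.998,0.064,0],1],
    [[0,0,0],[0.998,0.064,0],1],
    [[0,0,0],[0.998,0.064,0],1],
    [[0,0,0],[0.998,0.064,0],1],
    [[0,0,0],[0.998,0.064,0],1],
  ],
)

```text
t: 21.2
eef_pos: [654.2, -151.0, 261.4]
eef_rot: [-0.984, -1.567, -0.524]
force: [0.5, -0.1, -1.3]
width: 22.8
grasp_force: 59.6
```

step_arm(
  increments=[
    [[-0.1,0.3,0],[0,0,0],1],
    [[-0.2,0.7,0],[0,0,0],1],
    [[-0.27,1,0],[0,0,0],1],
    [[-0.27,1,0],[0,0,0],1],
    [[-0.27,1,0],[0,0,0],1],
  ],
)

```text
t: 21.82
eef_pos: [622.3, -31.5, 264.8]
eef_rot: [2.265, -1.568, 2.511]
force: [0.2, -0.2, -1.1]
width: 22.6
grasp_force: 59.5
```

step_arm(
  increments=[
    [[0,0.3,0],[0,0,0],1],
    [[0,0.6,0],[0,0,0],1],
    [[0,0.8,0],[0,0,0],1],
    [[0,0.8,0],[0,0,0],1],
    [[0,0.8,0],[0,0,0],1],
  ],
)

```text
t: 22.45
eef_pos: [622.4, 63.8, 264.7]
eef_rot: [1.723, -1.569, 3.052]
force: [-0.0, -0.1, -1.1]
width: 23.2
grasp_force: 59.5
```

```bash
cat >> h.py <<'E'
from scipy.spatial.transform import Rotation as R
def tool():
    s=get_state();M=R.from_euler("xyz",s["eef_rot"]).as_matrix()
    print("t",s["t"],"pos",s["eef_pos"].round(1),"z",M[:,2].round(3),"x",M[:,0].round(3),"y",M[:,1].round(3),"w",round(s["width"],1),"F",s["force"].round(1));return s
E
python3 - <<'E'
from h import *
tool()
s=get_image("scene");save(s,"ins.png",(150,60,410,275),2.8)
P=zone(s,(400,750),(-100,200),(80,97)); print("rim",rect(P),len(P))
t=get_image("top")
for b in bars(s):print(b)
for b in bars(t):print(b)
W=cloud(s);m=(s["image"].min(2)>120)&(W[...,2]>150)&(W[...,2]<330)&(W[...,0]>500)&(W[...,0]<720)&(W[...,1]>-20)&(W[...,1]<180)
P=W[m];print(len(P));
for z in range(150,320,20):
    Q=P[(P[:,2]>z)&(P[:,2]<z+20)]
    if len(Q):print(z,len(Q),Q.min(0).round(),Q.max(0).round())
E
```

```text
t 22.45 pos [622.4  63.8 264.7] z [-0.063  0.998 -0.   ] x [-0.002  0.     1.   ] y [0.998 0.063 0.002] w 23.2 F [-0.  -0.1 -1.1]
rim (array([588.4,  23.4]), 155, 120, 4.4) 606
(np.int32(267), array([ 418.6, -165.2]), 109, 27, -77.0, np.float64(23.5))
(np.int32(367), array([ 629., -334.]), 130, 26, -84.9, np.float64(22.8))
(np.int32(340), array([ 587.9, -168.5]), 130, 24, 84.4, np.float64(23.3))
(np.int32(328), array([ 628.8, -335.8]), 130, 25, -83.6, np.float64(22.8))
(np.int32(332), array([ 530.9, -353.1]), 131, 25, 79.6, np.float64(22.3))
(np.int32(318), array([ 440.9, -339.4]), 131, 24, -78.5, np.float64(22.4))
203
250 1 [574. -18. 269.] [574. -18. 269.]
270 62 [605.  48. 273.] [641.  86. 278.]
290 140 [610.  66. 293.] [634.  90. 298.]
```

View pics/ins.png

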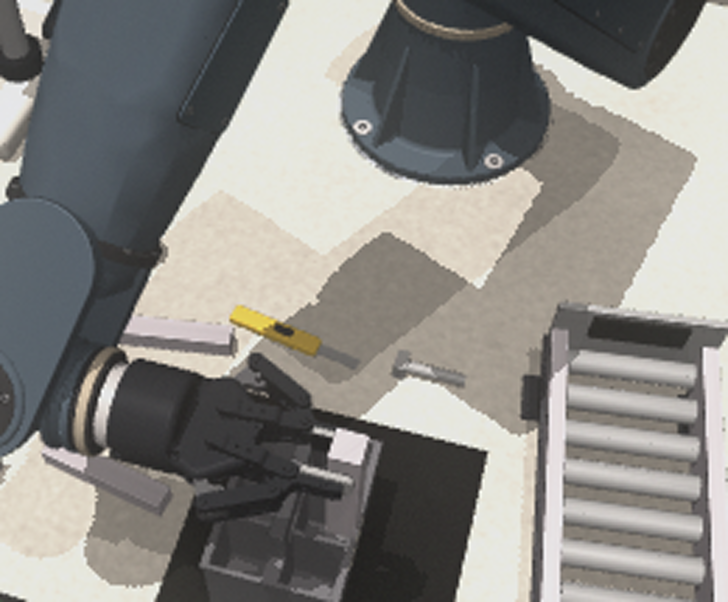

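The caddy (275,520) sits off the mat's middle: it was knocked to about (588,23), while the robot was clear of it. I'll lay bar A back down, re-centre the caddy, then carry on.

step_arm(
  increments=[
    [[0,-0.4,0],[0,0,0],1],
    [[0.1,-0.8,0],[0,0,0],1],
    [[0.2,-1,0],[0,0,0],1],
    [[0.2,-1,0],[0,0,0],1],
  ],
)

```text
t: 23.05
eef_pos: [646.5, -57.6, 264.3]
eef_rot: [1.741, -1.569, 3.032]
force: [-0.6, 0.9, -1.6]
width: 22.7
grasp_force: 59.7
```

step_arm(
  increments=[
    [[0,-0.4,0],[-0.2,-0.013,0],1],
    [[0.07,-0.8,0],[-0.4,-0.026,0],1],
    [[0.07,-0.8,0],[-0.6,-0.039,0],1],
    [[0.07,-0.8,0],[-0.8,-0.052,0],1],
    [[0.07,-0.8,0],[-0.998,-0.064,0],1],
    [[0.07,-0.8,0],[-0.998,-0.064,0],1],
    [[0.07,-0.8,0],[-0.998,-0.064,0],1],
    [[0.07,-0.8,0],[-0.998,-0.064,0],1],
    [[0.07,-0.8,0],[-0.998,-0.064,0],1],
    [[0.07,-0.8,0],[-0.998,-0.064,0],1],
  ],
)

```text
t: 24.3
eef_pos: [654.1, -149.7, 264.7]
eef_rot: [-3.141, -0.001, 1.638]
force: [-0.1, 0.5, -1.2]
width: 22.7
grasp_force: 59.4
```

step_arm(
  increments=[
    [[0,0,-0.4],[0,0,0.03],1],
    [[0,0,-0.8],[0,0,0.058],1],
    [[0,0,-1],[0,0,0.058],1],
    [[0,0,-1],[0,0,0.058],1],
  ],
)

```text
t: 24.8
eef_pos: [653.2, -151.4, 142.5]
eef_rot: [-3.138, -0.003, 1.726]
force: [0.4, -0.7, -0.4]
width: 22.4
grasp_force: 59.3
```

step_arm(
  increments=[
    [[0,0,-0.4],[0,0,0],1],
    [[0,0,-0.7],[0,0,0],1],
    [[0,0,-0.9],[0,0,0],1],
    [[0,0,-0.94],[0,0,0],1],
    [[0,0,-0.94],[0,0,0],1],
  ],
)

```text
t: 25.42
eef_pos: [655.2, -151.6, 33.3]
eef_rot: [3.14, 0.0, 1.727]
force: [-0.3, -0.0, -1.9]
width: 22.8
grasp_force: 59.4
```

step_arm(
  increments=[
    [[0,0,-0.05],[0,0,0],1],
    [[0,0,-0.055],[0,0,0],1],
    [[0,0,-0.055],[0,0,0],0.5],
    [[0,0,-0.055],[0,0,0],0.5],
    [[0,0,-0.055],[0,0,0],0.5],
    [[0,0,-0.055],[0,0,0],0.5],
    [[0,0,0.4],[0,0,0],0.5],
    [[0,0,0.9],[0,0,0],0.5],
    [[0,0,0.95],[0,0,0],0.5],
  ],
)

```text
t: 26.55
eef_pos: [656.5, -151.8, 150.9]
eef_rot: [3.135, 0.003, 1.727]
force: [-0.1, -0.4, -0.1]
width: 42.8
grasp_force: 0.0
```

step_arm(
  increments=[
    [[0,0.2,0.5],[0,0,-0.1],0],
    [[-0.2,0.6,1],[0,0,-0.2],0],
    [[-0.3,0.7,1],[0,0,-0.3],0],
    [[-0.3,0.7,1],[0,0,-0.4],0],
    [[-0.3,0.7,1],[0,0,-0.5],0],
    [[-0.3,0.7,1],[0,0,-0.6],0],
    [[-0.3,0.7,1],[0,0,-0.7],0],
    [[-0.3,0.7,1],[0,0,-0.8],0],
    [[-0.3,0.7,1],[0,0,-0.9],0],
    [[-0.3,0.7,1],[0,0,-1],0],
  ],
)

```text
t: 27.8
eef_pos: [618.3, -67.2, 265.0]
eef_rot: [-3.141, 0.001, 0.151]
force: [-0.6, -0.1, -0.1]
width: 85.4
grasp_force: 0.0
```

```bash
python3 - <<'E'
from h import *
tool()
for n in("scene","top"):
    s=get_image(n)
    P=zone(s,(400,750),(-100,200),(80,105)); print("rim",rect(P),len(P))
    P=zone(s,(400,750),(-100,200),(128,150)); print("handle",rect(P),len(P))
    for b in bars(s):print(b)
E
```

```text
t 27.8 pos [618.3 -67.2 265. ] z [-0.001  0.    -1.   ] x [ 0.989  0.151 -0.001] y [ 0.151 -0.989 -0.   ] w 85.4 F [-0.6 -0.1 -0.1]
rim (array([587.6,  23.5]), 157, 120, 4.3) 1071
handle (array([588.7,  23.7]), 104, 14, 4.4) 260
(np.int32(304), array([ 440. , -339.2]), 127, 28, -77.2, np.float64(23.0))
(np.int32(387), array([ 530.5, -350.8]), 131, 25, 79.7, np.float64(22.9))
(np.int32(465), array([ 628.1, -334.5]), 131, 26, -83.2, np.float64(22.7))
(np.int32(454), array([ 588.2, -168.2]), 129, 25, 83.2, np.float64(22.9))
(np.int32(513), array([ 660.2, -184.9]), 130, 26, -81.1, np.float64(23.0))
rim (array([586.9,  49.1]), 155, 65, 4.2) 240
handle (array([625.7,  29.4]), 29, 6, -10.3) 17
(np.int32(201), array([ 664.8, -211.5]), 81, 25, -81.7, np.float64(22.7))
(np.int32(327), array([ 628.7, -335.7]), 130, 27, -84.6, np.float64(22.5))
(np.int32(190), array([ 586.1, -196.9]), 76, 24, 83.9, np.float64(22.4))
(np.int32(331), array([ 531.4, -352.7]), 132, 25, 79.4, np.float64(22.3))
(np.int32(319), array([ 440.8, -339.7]), 131, 24, -78.8, np.float64(22.9))
(np.int32(261), array([ 423.8, -187.7]), 109, 24, -77.5, np.float64(22.6))
```

step_arm(
  increments=[
    [[-0.1,0.35,0],[0,0,-0.048],0],
    [[-0.25,0.7,0],[0,0,-0.048],0],
    [[-0.25,0.753,-0.1],[0,0,-0.048],0],
    [[-0.25,0.753,-0.5],[0,0,-0.048],0],
    [[-0.25,0.753,-0.8],[0,0,-0.048],0],
    [[-0.25,0.753,-0.8],[0,0,-0.048],0],
  ],
)

```text
t: 28.65
eef_pos: [587.3, 22.7, 167.2]
eef_rot: [-3.141, 0.005, 0.083]
force: [0.4, -0.4, -0.6]
width: 85.6
grasp_force: 0.0
```

step_arm(
  increments=[
    [[0,0,-0.2],[0,0,0],0],
    [[0,0,-0.345],[0,0,0],0],
    [[0,0,-0.345],[0,0,0],0.5],
    [[0,0,-0.345],[0,0,0],1],
    [[0,0,-0.345],[0,0,0],1],
    [[0,0,-0.345],[0,0,0],1],
    [[0,0,-0.345],[0,0,0],1],
    [[0,0,-0.345],[0,0,0],1],
  ],
)

```text
t: 29.65
eef_pos: [588.7, 23.3, 129.1]
eef_rot: [-3.142, -0.001, 0.081]
force: [-2.3, 2.1, 6.0]
width: 13.3
grasp_force: 60.2
```

step_arm(
  increments=[
    [[0,0,0.1],[0,0,0],1],
    [[0,0,0.2],[0,0,0],1],
    [[-0.07,0.1,0.2],[0,0,0],1],
    [[-0.132,0.18,0.2],[0,0,-0.008],1],
    [[-0.132,0.19,0.2],[0,0,-0.008],1],
  ],
)

```text
t: 30.28
eef_pos: [571.7, 46.9, 152.1]
eef_rot: [-3.141, 0.001, 0.069]
force: [0.7, -0.5, -7.3]
width: 13.6
grasp_force: 59.0
```

step_arm(
  increments=[
    [[0,0,-0.1],[0,0,0],1],
    [[0,0,-0.17],[0,0,0],1],
    [[0,0,-0.2],[0,0,0],1],
    [[0,0,-0.205],[0,0,0],1],
    [[0,0,-0.205],[0,0,0],1],
  ],
)

```text
t: 30.9
eef_pos: [572.2, 45.8, 129.1]
eef_rot: [-3.142, 0.001, 0.069]
force: [-12.5, 0.1, 16.2]
width: 13.4
grasp_force: 62.7
```

step_arm(
  increments=[
    [[0,0,0],[0,0,0],0],
    [[0,0,0],[0,0,0],0],
    [[0,0,0],[0,0,0],0],
    [[0,0,0],[0,0,0],0],
    [[0,0,0.3],[0,0,0],0],
    [[0,0,0.8],[0,0,0],0],
    [[0,0,1],[0,0,0],0],
    [[0,0,1],[0,0,0],0],
  ],
)

```text
t: 31.9
eef_pos: [573.4, 45.9, 249.6]
eef_rot: [3.141, -0.004, 0.068]
force: [0.3, -0.6, -0.1]
width: 85.5
grasp_force: 0.0
```

step_arm(
  increments=[
    [[0.3,-0.4,0.3],[0,0,0.1],0],
    [[0.3,-0.9,0.3],[0,0,0.2],0],
    [[0.3,-1,0.3],[0,0,0.3],0],
    [[0.3,-1,0.3],[0,0,0.4],0],
  ],
)

```text
t: 32.4
eef_pos: [608.2, -75.6, 281.8]
eef_rot: [-3.14, 0.002, 0.7]
force: [-0.9, 0.2, -0.1]
width: 85.3
grasp_force: 0.0
```

step_arm(
  increments=[
    [[0.1,-0.4,0],[0,0,0.1],0.5],
    [[0.2,-0.6,0],[0,0,0.2],0.5],
    [[0.39,-0.65,0],[0,0,0.3],0.5],
    [[0.39,-0.65,0],[0,0,0.42],0.5],
    [[0.39,-0.65,0],[0,0,0.54],0.5],
    [[0.39,-0.65,0],[0,0,0.66],0.5],
    [[0.39,-0.65,0],[0,0,0.66],0.5],
  ],
)

```text
t: 33.28
eef_pos: [655.1, -152.0, 282.1]
eef_rot: [-3.139, -0.001, 1.732]
force: [0.5, -0.2, -0.5]
width: 42.6
grasp_force: 0.0
```

```bash
python3 - <<'E'
from h import *
tool()
for n in("scene","top"):
    s=get_image(n)
    P=zone(s,(400,750),(-100,200),(80,105)); print("rim",rect(P),len(P))
    P=zone(s,(400,750),(-100,200),(128,150)); print("handle",rect(P),len(P))
    for b in bars(s):print(b)
E
```

```text
t 33.275 pos [ 655.1 -152.   282.1] z [-0.002  0.001 -1.   ] x [-0.161  0.987  0.001] y [ 0.987  0.161 -0.002] w 42.6 F [ 0.5 -0.2 -0.5]
rim (array([571.3,  45.7]), 156, 120, 3.8) 1049
handle (array([571.9,  46. ]), 105, 14, 3.7) 255
(np.int32(392), array([ 421.5, -175.2]), 129, 28, -77.5, np.float64(22.8))
(np.int32(459), array([ 628.3, -334.1]), 130, 26, -83.3, np.float64(23.0))
(np.int32(456), array([ 588.1, -167.7]), 128, 25, 83.2, np.float64(23.1))
(np.int32(510), array([ 660.2, -185. ]), 130, 26, -81.5, np.float64(23.1))
rim (array([573.,  44.]), 155, 120, 3.8) 540
handle (array([572.2,  43.7]), 105, 14, 3.7) 166
(np.int32(324), array([ 628.7, -336.6]), 131, 25, -84.1, np.float64(22.7))
(np.int32(334), array([ 531.6, -352.7]), 132, 25, 79.4, np.float64(22.5))
(np.int32(318), array([ 440.7, -338.9]), 130, 24, -78.6, np.float64(22.8))
```

step_arm(
  increments=[
    [[0,0,-0.4],[0,0,0],0.5],
    [[0,0,-0.8],[0,0,0],0.5],
    [[0,0,-1],[0,0,0],0.5],
    [[0,0,-1],[0,0,0],0.5],
  ],
)

```text
t: 33.88
eef_pos: [654.5, -151.8, 161.8]
eef_rot: [-3.138, -0.002, 1.731]
force: [0.5, -0.1, 0.9]
width: 42.8
grasp_force: 0.0
```

step_arm(
  increments=[
    [[0,0,-0.4],[0,0,0],0.5],
    [[0,0,-0.7],[0,0,0],0.5],
    [[0,0,-0.9],[0,0,0],0.5],
    [[0,0,-1],[0,0,0],0.5],
    [[0,0,-1],[0,0,0],0.5],
  ],
)

```text
t: 34.5
eef_pos: [655.8, -152.2, 44.4]
eef_rot: [3.141, 0.0, 1.733]
force: [-0.7, 0.1, -0.2]
width: 42.8
grasp_force: 0.0
```

step_arm(
  increments=[
    [[0,0,-0.07],[0,0,0],0.5],
    [[0,0,-0.13],[0,0,0],0.5],
    [[0,0,-0.13],[0,0,0],0.5],
    [[0,0,-0.13],[0,0,0],1],
    [[0,0,-0.13],[0,0,0],1],
    [[0,0,-0.13],[0,0,0],1],
    [[0,0,-0.13],[0,0,0],1],
    [[0,0,-0.13],[0,0,0],1],
  ],
)

```text
t: 35.5
eef_pos: [655.8, -152.2, 28.8]
eef_rot: [3.141, 0.0, 1.734]
force: [-0.3, -1.0, 5.0]
width: 22.5
grasp_force: 59.8
```

step_arm(
  increments=[
    [[0,0,0.3],[0,0,0],1],
    [[0,0,0.7],[0,0,0],1],
    [[0,0,1],[0,0,-0.03],1],
    [[0,0,1],[0,0,-0.06],1],
    [[0,0,1],[0,0,-0.06],1],
  ],
)

```text
t: 36.12
eef_pos: [655.1, -152.0, 147.9]
eef_rot: [-3.141, -0.0, 1.64]
force: [-0.8, 0.6, -1.5]
width: 22.3
grasp_force: 59.2
```

step_arm(
  increments=[
    [[0,0,0.4],[0.1,0.006,0],1],
    [[0,0,0.8],[0.2,0.013,0],1],
    [[0,0,1],[0.4,0.026,0],1],
    [[0,0,1],[0.6,0.039,0],1],
    [[0,0,1],[0.8,0.052,0],1],
    [[0,0,1],[0.998,0.064,0],1],
    [[0,0,1],[0.998,0.064,0],1],
    [[0,0,1],[0.998,0.064,0],1],
    [[0,0,1],[0.998,0.064,0],1],
    [[0,0,1],[0.998,0.064,0],1],
    [[0,0,1],[0.998,0.064,0],1],
  ],
)

```text
t: 37.5
eef_pos: [655.6, -152.0, 268.5]
eef_rot: [2.108, -1.564, 2.669]
force: [-0.4, -0.6, -0.9]
width: 22.7
grasp_force: 59.4
```

step_arm(
  increments=[
    [[-0.1,0.3,0],[0,0,0],1],
    [[-0.2,0.7,0],[0,0,0],1],
    [[-0.28,1,0],[0,0,0],1],
    [[-0.28,1,0],[0,0,0],1],
    [[-0.28,1,0],[0,0,0],1],
  ],
)

```text
t: 38.12
eef_pos: [622.1, -32.4, 269.3]
eef_rot: [1.912, -1.564, 2.865]
force: [0.5, -0.2, -1.4]
width: 22.8
grasp_force: 59.4
```

step_arm(
  increments=[
    [[0,0.3,0],[0,0,0],1],
    [[0,0.6,0],[0,0,0],1],
    [[0,0.81,0],[0,0,0],1],
    [[0,0.81,0],[0,0,0],1],
    [[0,0.81,0],[0,0,0],1],
  ],
)

```text
t: 38.75
eef_pos: [622.1, 64.2, 268.4]
eef_rot: [1.637, -1.566, 3.139]
force: [-1.0, -0.4, -1.1]
width: 22.3
grasp_force: 59.3
```

```bash
cat >> h.py <<'E'
def held(s,z0=255,z1=330):
    W=cloud(s);m=(s["image"].min(2)>120)&(W[...,2]>z0)&(W[...,2]<z1)&(W[...,0]>470)&(W[...,0]<720)&(W[...,1]>-40)&(W[...,1]<180)
    P=W[m];top=P[:,2].max();Q=P[P[:,2]>top-4];print("bar top",len(Q),Q.min(0).round(),Q.max(0).round())
def look(n,*a,**k):
    s=get_image(n);P=zone(s,(400,750),(-100,200),(80,96)); print("rim",rect(P),len(P));return s
E
python3 - <<'E'
from h import *
tool();s=look("scene");held(s)
E
```

```text
t 38.75 pos [622.1  64.2 268.4] z [-0.063  0.998 -0.   ] x [-0.005  0.     1.   ] y [0.998 0.063 0.005] w 22.3 F [-1.  -0.4 -1.1]
rim (array([571.5,  45.8]), 156, 120, 3.7) 692
bar top 98 [610.  70. 299.] [635.  92. 303.]
```

step_arm(
  increments=[
    [[-0.015,-0.025,-0.3],[0,0,0],1],
    [[-0.015,-0.025,-0.6],[0,0,0],1],
    [[-0.015,-0.025,-0.85],[0,0,0],1],
    [[-0.015,-0.025,-0.945],[0,0,0],1],
    [[-0.015,-0.025,-0.945],[0,0,0],1],
  ],
)

```text
t: 39.42
eef_pos: [620.2, 61.6, 154.8]
eef_rot: [1.46, -1.567, -2.968]
force: [0.7, 0.6, -1.4]
width: 22.5
grasp_force: 59.4
```

step_arm(
  increments=[
    [[0,0,0],[0,0,0],0.5],
    [[0,0,0],[0,0,0],0.5],
    [[0,0,0],[0,0,0],0.5],
    [[0,0,0],[0,0,0],0.5],
  ],
)

```text
t: 39.92
eef_pos: [620.1, 62.1, 155.2]
eef_rot: [1.579, -1.566, -3.086]
force: [0.2, -0.8, -0.3]
width: 43.2
grasp_force: 0.0
```

step_arm(
  increments=[
    [[0,0,0.4],[0,0,0],0.5],
    [[0,0,0.8],[0,0,0],0.5],
    [[0,-0.3,0.95],[0,0,0],0.5],
    [[0,-0.6,0.95],[0,0,0],0.5],
    [[0,-1,0.95],[0,0,0],0.5],
    [[0,-1,0.95],[0,0,0],0.5],
  ],
)

```text
t: 40.67
eef_pos: [620.2, -60.6, 268.9]
eef_rot: [1.631, -1.566, -3.141]
force: [-0.4, -0.1, 0.2]
width: 42.7
grasp_force: 0.0
```

```bash
python3 - <<'E'
from h import *
tool();s=look("scene");held(s,105,160);save(s,"drop1.png",(150,100,410,295),2.5)
for n in("scene","top"):
    s=get_image(n)
    for b in bars(s):print(b)
E
```

```text
t 40.675 pos [620.2 -60.6 268.9] z [-0.061  0.998 -0.   ] x [-0.005 -0.     1.   ] y [0.998 0.061 0.005] w 42.7 F [-0.4 -0.1  0.2]
rim (array([570.6,  45.7]), 157, 120, 3.8) 1015
bar top 92 [527.  40. 138.] [623.  87. 142.]
(np.int32(228), array([ 436.3, -321.8]), 98, 27, -77.2, np.float64(23.5))
(np.int32(202), array([ 417. , -159.4]), 95, 27, -78.8, np.float64(23.3))
(np.int32(442), array([ 628.3, -335.1]), 131, 26, -83.2, np.float64(22.8))
(np.int32(240), array([ 589.5, -150.6]), 95, 24, 83.6, np.float64(23.2))
```

View pics/drop1.png

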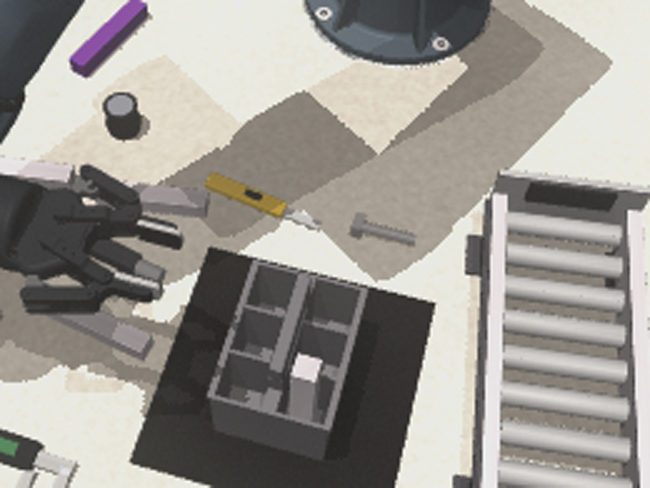

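Bar A stands in its cell at (308,385). Next is bar B at (589,-169).

step_arm(
  increments=[
    [[0,-0.3,0],[-0.12,-0.008,0],0.5],
    [[-0.231,-0.613,0],[-0.24,-0.016,0],0.5],
    [[-0.231,-0.613,0],[-0.36,-0.023,0],0.5],
    [[-0.231,-0.613,0],[-0.48,-0.031,0],0.5],
    [[-0.231,-0.613,0],[-0.6,-0.039,0],0.5],
    [[-0.231,-0.613,0],[-0.72,-0.046,0],0.5],
    [[-0.231,-0.613,0],[-0.84,-0.054,0],0.5],
    [[-0.231,-0.613,0],[-0.998,-0.064,0],0.5],
    [[-0.231,-0.613,0],[-0.998,-0.064,0],0.5],
    [[-0.231,-0.613,0],[-0.998,-0.064,0],0.5],
    [[-0.231,-0.613,0],[-0.998,-0.064,0],0.5],
  ],
)

```text
t: 42.2
eef_pos: [592.2, -131.0, 268.7]
eef_rot: [-3.141, -0.002, 1.64]
force: [0.9, -0.7, 0.2]
width: 42.6
grasp_force: 0.0
```

step_arm(
  increments=[
    [[0,0,-0.4],[0,0,-0.11],0.5],
    [[0,0,-0.8],[0,0,-0.11],0.5],
    [[0,0,-1],[0,0,-0.11],0.5],
    [[0,0,-1],[0,0,-0.11],0.5],
  ],
)

```text
t: 42.7
eef_pos: [591.4, -131.7, 147.1]
eef_rot: [-3.138, -0.002, 1.465]
force: [0.4, 0.3, 0.1]
width: 42.4
grasp_force: 0.0
```

```bash
python3 - <<'E'
from h import *
tool()
E
```

```text
t 42.7 pos [ 591.4 -131.7  147.1] z [-0.004  0.002 -1.   ] x [0.105 0.994 0.002] y [ 0.994 -0.105 -0.004] w 42.4 F [0.4 0.3 0.1]
```

step_arm(
  increments=[
    [[0.008,-0.02,-0.4],[0,0,0],0.5],
    [[0.008,-0.02,-0.7],[0,0,0],0.5],
    [[0.008,-0.02,-0.9],[0,0,0],0.5],
    [[0.008,-0.02,-1],[0,0,0],0.5],
    [[0.008,-0.02,-1],[0,0,0],0.5],
  ],
)

```text
t: 43.32
eef_pos: [593.6, -134.1, 29.4]
eef_rot: [3.141, -0.0, 1.466]
force: [-0.0, 1.0, 0.6]
width: 42.9
grasp_force: 0.0
```

step_arm(
  increments=[
    [[0,0,-0.02],[0,0,0],0.5],
    [[0,0,-0.02],[0,0,0],1],
    [[0,0,-0.02],[0,0,0],1],
    [[0,0,-0.02],[0,0,0],1],
    [[0,0,-0.02],[0,0,0],1],
    [[0,0,-0.02],[0,0,0],1],
  ],
)

```text
t: 44.08
eef_pos: [593.8, -134.0, 27.5]
eef_rot: [3.14, 0.0, 1.467]
force: [-1.3, 0.1, 4.9]
width: 23.0
grasp_force: 60.2
```

step_arm(
  increments=[
    [[0,0,0.3],[0,0,0],1],
    [[0,0,0.7],[0,0,0.05],1],
    [[0,0,1],[0,0,0.11],1],
    [[0,0,1],[0,0,0.11],1],
    [[0,0,1],[0,0,0.11],1],
  ],
)

```text
t: 44.7
eef_pos: [592.7, -133.6, 145.4]
eef_rot: [-3.14, -0.001, 1.638]
force: [-0.3, 0.1, -2.6]
width: 22.5
grasp_force: 59.3
```

step_arm(
  increments=[
    [[0,0,0.4],[0.1,0.006,0],1],
    [[0,0,0.8],[0.2,0.013,0],1],
    [[0,0,1],[0.4,0.026,0],1],
    [[0,0,1],[0.6,0.039,0],1],
    [[0,0,1],[0.8,0.052,0],1],
    [[0,0,1],[0.998,0.064,0],1],
    [[0,0,1],[0.998,0.064,0],1],
    [[0,0,1],[0.998,0.064,0],1],
    [[0,0,1],[0.998,0.064,0],1],
    [[0,0,1],[0.998,0.064,0],1],
    [[0,0,1],[0.998,0.064,0],1],
  ],
)

```text
t: 46.08
eef_pos: [593.5, -133.8, 266.1]
eef_rot: [2.231, -1.566, 2.545]
force: [0.1, 0.1, -1.1]
width: 22.4
grasp_force: 59.6
```

step_arm(
  increments=[
    [[-0.1,0.3,0],[0,0,0],1],
    [[-0.178,0.7,0],[0,0,0],1],
    [[-0.178,1,0],[0,0,0],1],
    [[-0.178,1,0],[0,0,0],1],
    [[-0.178,1,0],[0,0,0],1],
  ],
)

```text
t: 46.7
eef_pos: [572.1, -14.2, 267.2]
eef_rot: [1.925, -1.564, 2.852]
force: [-0.0, -0.7, -2.2]
width: 22.9
grasp_force: 59.6
```

step_arm(
  increments=[
    [[0,0.3,0],[0,0,0],1],
    [[0,0.6,0],[0,0,0],1],
    [[0,0.62,0],[0,0,0],1],
    [[0,0.62,0],[0,0,0],1],
    [[0,0.62,0],[0,0,0],1],
  ],
)

```text
t: 47.32
eef_pos: [572.3, 59.4, 266.5]
eef_rot: [1.653, -1.566, 3.122]
force: [-0.2, -0.8, -1.6]
width: 22.9
grasp_force: 59.5
```

```bash
python3 - <<'E'
from h import *
tool();s=look("scene");held(s)
E
```

```text
t 47.325 pos [572.3  59.4 266.5] z [-0.063  0.998 -0.   ] x [-0.005  0.     1.   ] y [0.998 0.063 0.005] w 22.9 F [-0.2 -0.8 -1.6]
rim (array([571.2,  45.6]), 156, 121, 3.9) 817
bar top 112 [560.  63. 295.] [584.  87. 299.]
```

step_arm(
  increments=[
    [[-0.015,0,-0.3],[0,0,0],1],
    [[-0.015,0,-0.6],[0,0,0],1],
    [[-0.015,0,-0.85],[0,0,0],1],
    [[-0.015,0,-0.93],[0,0,0],1],
    [[-0.015,0,-0.93],[0,0,0],1],
  ],
)

```text
t: 48.0
eef_pos: [570.3, 60.2, 155.0]
eef_rot: [1.485, -1.566, -2.993]
force: [0.2, -0.1, -2.2]
width: 22.4
grasp_force: 59.6
```

step_arm(
  increments=[
    [[0,0,0],[0,0,0],0.5],
    [[0,0,0],[0,0,0],0.5],
    [[0,0,0],[0,0,0],0.5],
    [[0,0,0],[0,0,0],0.5],
  ],
)

```text
t: 48.5
eef_pos: [570.2, 60.6, 155.2]
eef_rot: [1.564, -1.566, -3.07]
force: [-0.1, 0.2, 0.3]
width: 42.8
grasp_force: 0.0
```

step_arm(
  increments=[
    [[0,0,0.4],[0,0,0],0.5],
    [[0,0,0.8],[0,0,0],0.5],
    [[-0.3,-0.3,0.95],[0,0,0],0.5],
    [[-0.6,-0.6,0.95],[0,0,0],0.5],
    [[-0.8,-1,0.95],[0,0,0],0.5],
    [[-0.8,-1,0.95],[0,0,0],0.5],
  ],
)

```text
t: 49.25
eef_pos: [473.6, -61.9, 269.1]
eef_rot: [1.615, -1.566, -3.126]
force: [0.9, 0.8, -0.2]
width: 42.7
grasp_force: 0.0
```

```bash
python3 - <<'E'
from h import *
tool();s=look("scene");save(s,"drop2.png",(150,100,410,295),2.5);t=get_image("top")
for im in(s,t):
    for b in bars(im):print(b)
W=cloud(s)
for x,y in((620,78),(570,75),(520,72),(623,18),(574,15),(524,12)):
    Q=zone(s,(x-22,x+22),(y-22,y+22),(120,160)); print(x,y,len(Q),Q.mean(0).round() if len(Q) else "")
E
```

```text
t 49.25 pos [473.6 -61.9 269.1] z [-0.06   0.998 -0.   ] x [-0.005 -0.     1.   ] y [0.998 0.06  0.005] w 42.7 F [ 0.9  0.8 -0.2]
rim (array([571.2,  45.8]), 156, 120, 3.8) 1005
(np.int32(310), array([ 439.7, -338. ]), 129, 29, -79.8, np.float64(23.5))
(np.int32(300), array([ 419.3, -174.8]), 128, 27, -76.7, np.float64(23.4))
(np.int32(380), array([ 530.5, -350.4]), 131, 25, 79.8, np.float64(23.1))
(np.int32(453), array([ 627.8, -333.5]), 131, 26, -83.3, np.float64(23.0))
(np.int32(330), array([ 628.8, -335.9]), 132, 25, -83.6, np.float64(22.5))
620 78 139 [620.  76. 135.]
570 75 139 [570.  72. 135.]
520 72 4 [536.  50. 130.]
623 18 0 
574 15 0 
524 12 0
```

step_arm(
  increments=[
    [[0,-0.3,0],[-0.12,-0.008,0],0.55],
    [[-0.3,-0.6,0],[-0.24,-0.016,0],0.55],
    [[-0.5,-0.69,0],[-0.36,-0.023,0],0.55],
    [[-0.5,-0.69,0],[-0.48,-0.031,0],0.55],
    [[-0.5,-0.69,0],[-0.6,-0.039,0],0.55],
    [[-0.5,-0.69,0],[-0.72,-0.046,0],0.55],
    [[-0.5,-0.69,0],[-0.84,-0.054,0],0.55],
    [[-0.5,-0.69,0],[-0.998,-0.064,0],0.55],
    [[-0.5,-0.69,0],[-0.998,-0.064,0],0.55],
    [[-0.5,-0.69,0],[-0.998,-0.064,0],0.55],
    [[-0.5,-0.69,0],[-0.998,-0.064,0],0.55],
  ],
)

```text
t: 50.72
eef_pos: [414.3, -141.8, 268.8]
eef_rot: [-3.142, -0.002, 1.64]
force: [-0.8, -0.1, -0.3]
width: 38.6
grasp_force: 0.0
```

step_arm(
  increments=[
    [[0,0,-0.4],[0,0,0.101],0.55],
    [[0,0,-0.8],[0,0,0.101],0.55],
    [[0,0,-1],[0,0,0.101],0.55],
    [[0,0,-1],[0,0,0.101],0.55],
  ],
)

```text
t: 51.22
eef_pos: [413.4, -142.2, 147.5]
eef_rot: [-3.139, -0.003, 1.797]
force: [0.5, 0.1, 0.2]
width: 38.5
grasp_force: 0.0
```

```bash
python3 - <<'E'
from h import *
tool();s=look("scene")
for b in bars(s):print(b)
save(s,"barG.png",(120,100,320,300),3)
E
```

```text
t 51.225 pos [ 413.4 -142.2  147.5] z [-0.003  0.002 -1.   ] x [-0.224  0.975  0.003] y [ 0.975  0.224 -0.003] w 38.5 F [0.5 0.1 0.2]
rim (array([571.4,  45.9]), 155, 120, 3.8) 1013
(np.int32(315), array([ 440. , -337.4]), 131, 26, -78.1, np.float64(23.4))
(np.int32(316), array([ 420.2, -175.9]), 129, 25, -77.1, np.float64(23.4))
(np.int32(355), array([ 530.3, -350.7]), 131, 25, 79.6, np.float64(23.3))
(np.int32(418), array([ 627.8, -334.1]), 131, 26, -83.2, np.float64(22.9))
```

View pics/barG.png

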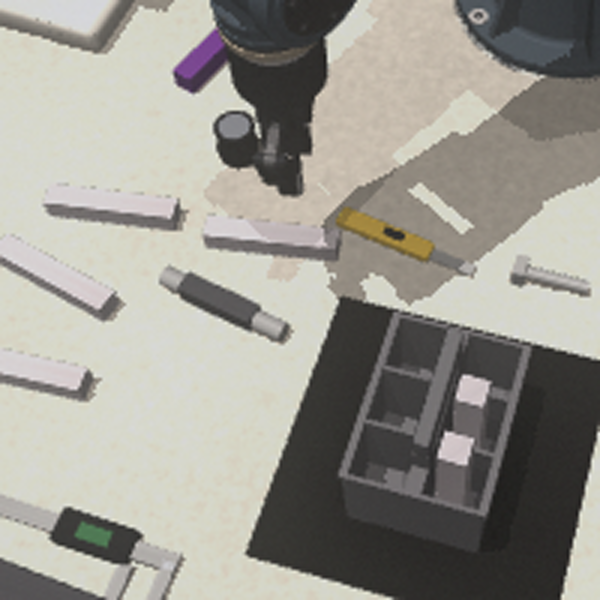

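Bars A and B stand in cells at (455,450) and (472,390). The knife's end (342,222) lies close to bar G's end (335,240), so I measure it first.

```bash
python3 - <<'E'
from h import *
s=get_image("scene");W=cloud(s);a=s["image"].astype(int)
m=(a[...,0]>110)&(a[...,2]<70)&(a[...,1]>70)&(W[...,1]<0)&(W[...,1]>-200)&(W[...,0]<450)&(W[...,0]>330)&(W[...,2]<30)
P=W[m];print(len(P),P.min(0).round(),P.max(0).round());print(rect(P));i=P[:,1].argmin();print(P[i])
E
```

```text
205 [ 362. -125.    2.] [391. -26.  17.]
(array([375.8, -75.3]), 98, 21, 83.3)
[ 377.77887998 -124.97636031    4.21860229]
```

step_arm(
  increments=[
    [[0.013,-0.078,-0.4],[0,0,0],0.55],
    [[0.013,-0.078,-0.7],[0,0,0],0.55],
    [[0.013,-0.078,-0.9],[0,0,0],0.55],
    [[0.013,-0.078,-1],[0,0,0],0.55],
    [[0.013,-0.078,-1],[0,0,0],0.55],
  ],
)

```text
t: 51.95
eef_pos: [416.1, -151.8, 29.3]
eef_rot: [3.141, 0.0, 1.798]
force: [0.2, -0.2, 0.6]
width: 38.4
grasp_force: 0.0
```

step_arm(
  increments=[
    [[0,0,-0.02],[0,0,0],0.55],
    [[0,0,-0.02],[0,0,0],1],
    [[0,0,-0.02],[0,0,0],1],
    [[0,0,-0.02],[0,0,0],1],
    [[0,0,-0.02],[0,0,0],1],
    [[0,0,-0.02],[0,0,0],1],
  ],
)

```text
t: 52.7
eef_pos: [416.1, -151.8, 27.4]
eef_rot: [3.141, 0.001, 1.798]
force: [-1.9, 0.7, 7.9]
width: 22.4
grasp_force: 59.6
```

step_arm(
  increments=[
    [[0,0,0.3],[0,0,0],1],
    [[0,0,0.7],[0,0,-0.05],1],
    [[0,0,1],[0,0,-0.099],1],
    [[0,0,1],[0,0,-0.099],1],
    [[0,0,1],[0,0,-0.099],1],
  ],
)

```text
t: 53.32
eef_pos: [415.2, -151.4, 145.9]
eef_rot: [-3.141, -0.0, 1.644]
force: [-0.0, 0.5, -3.0]
width: 22.8
grasp_force: 59.9
```

step_arm(
  increments=[
    [[0,0,0.4],[0.1,0.006,0],1],
    [[0,0,0.8],[0.2,0.013,0],1],
    [[0,0,1],[0.4,0.026,0],1],
    [[0,0,1],[0.6,0.039,0],1],
    [[0,0,1],[0.8,0.052,0],1],
    [[0,0,1],[0.998,0.064,0],1],
    [[0,0,1],[0.998,0.064,0],1],
    [[0,0,1],[0.998,0.064,0],1],
    [[0,0,1],[0.998,0.064,0],1],
    [[0,0,1],[0.998,0.064,0],1],
    [[0,0,1],[0.998,0.064,0],1],
  ],
)

```text
t: 54.7
eef_pos: [415.8, -151.6, 266.1]
eef_rot: [1.933, -1.563, 2.843]
force: [0.2, 0.9, -1.8]
width: 23.0
grasp_force: 60.1
```

step_arm(
  increments=[
    [[0.3,0.3,0],[0,0,0],1],
    [[0.6,0.7,0],[0,0,0],1],
    [[0.88,1,0],[0,0,0],1],
    [[0.88,1,0],[0,0,0],1],
    [[0.88,1,0],[0,0,0],1],
  ],
)

```text
t: 55.32
eef_pos: [521.1, -31.6, 266.9]
eef_rot: [1.793, -1.562, 2.984]
force: [0.1, -0.3, -2.7]
width: 22.7
grasp_force: 60.1
```

step_arm(
  increments=[
    [[0,0.3,0],[0,0,0],1],
    [[0,0.6,0],[0,0,0],1],
    [[0,0.74,0],[0,0,0],1],
    [[0,0.74,0],[0,0,0],1],
    [[0,0.74,0],[0,0,0],1],
  ],
)

```text
t: 55.95
eef_pos: [521.5, 56.1, 266.6]
eef_rot: [1.623, -1.563, -3.131]
force: [-0.1, -0.4, -2.4]
width: 22.7
grasp_force: 60.1
```

```bash
python3 - <<'E'
from h import *
tool();s=look("scene");held(s)
E
```

```text
t 55.95 pos [521.5  56.1 266.6] z [-0.063  0.998 -0.   ] x [-0.008 -0.     1.   ] y [0.998 0.063 0.008] w 22.7 F [-0.1 -0.4 -2.4]
rim (array([571.8,  45.8]), 156, 120, 3.8) 1008
bar top 106 [509.  59. 306.] [533.  84. 310.]
```

step_arm(
  increments=[
    [[-0.007,0,-0.3],[0,0,0],1],
    [[-0.007,0,-0.6],[0,0,0],1],
    [[-0.007,0,-0.85],[0,0,0],1],
    [[-0.007,0,-0.93],[0,0,0],1],
    [[-0.007,0,-0.93],[0,0,0],1],
  ],
)

```text
t: 56.62
eef_pos: [520.7, 56.7, 155.0]
eef_rot: [1.514, -1.563, -3.021]
force: [0.6, -0.1, -1.0]
width: 22.6
grasp_force: 60.2
```

step_arm(
  increments=[
    [[0,0,0],[0,0,0],0.5],
    [[0,0,0],[0,0,0],0.5],
    [[0,0,0],[0,0,0],0.5],
    [[0,0,0],[0,0,0],0.5],
  ],
)

```text
t: 57.12
eef_pos: [520.5, 57.2, 155.2]
eef_rot: [1.571, -1.563, -3.078]
force: [0.1, 0.2, -1.5]
width: 42.8
grasp_force: 0.0
```

step_arm(
  increments=[
    [[0,0,0.4],[0,0,0],0.5],
    [[0,0,0.8],[0,0,0],0.5],
    [[0.3,-0.3,0.95],[0,0,0],0.5],
    [[0.6,-0.6,0.95],[0,0,0],0.5],
    [[0.86,-1,0.95],[0,0,0],0.5],
    [[0.86,-1,0.95],[0,0,0],0.5],
  ],
)

```text
t: 57.88
eef_pos: [624.8, -65.3, 268.5]
eef_rot: [1.648, -1.562, 3.126]
force: [-0.7, -0.2, 0.3]
width: 42.6
grasp_force: 0.0
```

step_arm(
  increments=[
    [[0,-0.3,0],[-0.12,-0.008,0],0.5],
    [[0,-0.6,0],[-0.24,-0.016,0],0.5],
    [[0,-1,0],[-0.36,-0.023,0],0.5],
    [[0,-1,0],[-0.48,-0.031,0],0.5],
    [[0,-1,0],[-0.6,-0.039,0],0.5],
    [[0,-1,0],[-0.72,-0.046,0],0.5],
    [[0,-1,0],[-0.84,-0.054,0],0.5],
    [[0,-1,0],[-0.998,-0.064,0],0.5],
    [[0,-1,0],[-0.998,-0.064,0],0.5],
    [[0,-1,0],[-0.998,-0.064,0],0.5],
    [[0,-1,0],[-0.998,-0.064,0],0.5],
  ],
)

```text
t: 59.25
eef_pos: [623.3, -182.7, 268.6]
eef_rot: [-3.141, -0.002, 1.643]
force: [-0.3, 0.8, 0.6]
width: 42.7
grasp_force: 0.0
```

step_arm(
  increments=[
    [[0,-0.4,0],[0,0,0.03],0.5],
    [[0,-0.8,-0.1],[0,0,0.03],0.5],
    [[0,-1,-0.4],[0,0,0.03],0.5],
    [[0,-1,-0.8],[0,0,0.03],0.5],
    [[0,-1,-1],[0,0,0.03],0.5],
    [[0,-1,-1],[0,0,0.03],0.5],
  ],
)

```text
t: 60.0
eef_pos: [622.4, -303.0, 146.6]
eef_rot: [-3.138, -0.003, 1.688]
force: [0.9, 0.1, -0.1]
width: 42.9
grasp_force: 0.0
```

```bash
cat >> h.py <<'E'
def cells(s):
    for x,y in((620,78),(570,75),(520,72),(623,18),(574,15),(524,12)):
        Q=zone(s,(x-22,x+22),(y-22,y+22),(120,160));Q=Q[np.abs(Q[:,2]-np.median(Q[:,2]))<6] if len(Q) else Q; print("cell",x,y,len(Q),Q.mean(0).round() if len(Q) else "")
E
python3 - <<'E'
from h import *
tool();s=look("scene");cells(s);t=get_image("top")
for im in(s,t):
    for b in bars(im):print(b)
E
```

```text
t 60.0 pos [ 622.4 -303.   146.6] z [-0.004  0.003 -1.   ] x [-0.117  0.993  0.003] y [ 0.993  0.117 -0.003] w 42.9 F [ 0.9  0.1 -0.1]
rim (array([571.4,  45.8]), 156, 120, 3.8) 996
cell 620 78 114 [618.  75. 137.]
cell 570 75 111 [569.  72. 137.]
cell 520 72 101 [521.  68. 137.]
cell 623 18 0 
cell 574 15 0 
cell 524 12 0 
(np.int32(332), array([ 440. , -337.7]), 130, 27, -78.2, np.float64(23.1))
(np.int32(252), array([ 532.8, -338.2]), 106, 26, 79.8, np.float64(23.2))
(np.int32(444), array([ 628. , -332.7]), 131, 26, -83.9, np.float64(22.9))
```

step_arm(
  increments=[
    [[0.003,0.02,-0.4],[0,0,0],0.5],
    [[0.003,0.02,-0.7],[0,0,0],0.5],
    [[0.003,0.02,-0.9],[0,0,0],0.5],
    [[0.003,0.02,-1],[0,0,0],0.5],
    [[0.003,0.02,-1],[0,0,0],0.5],
  ],
)

```text
t: 60.72
eef_pos: [624.2, -300.6, 29.2]
eef_rot: [3.141, 0.0, 1.69]
force: [0.0, 0.5, 0.7]
width: 42.2
grasp_force: 0.0
```

step_arm(
  increments=[
    [[0,0,-0.02],[0,0,0],0.5],
    [[0,0,-0.02],[0,0,0],1],
    [[0,0,-0.02],[0,0,0],1],
    [[0,0,-0.02],[0,0,0],1],
    [[0,0,-0.02],[0,0,0],1],
    [[0,0,-0.02],[0,0,0],1],
  ],
)

```text
t: 61.48
eef_pos: [624.6, -300.7, 27.6]
eef_rot: [3.14, 0.001, 1.69]
force: [0.3, 0.5, 6.6]
width: 22.4
grasp_force: 60.0
```

step_arm(
  increments=[
    [[0,0,0.3],[0,0,0],1],
    [[0,0,0.7],[0,0,-0.03],1],
    [[0,0,1],[0,0,-0.03],1],
    [[0,0,1],[0,0,-0.03],1],
    [[0,0,1],[0,0,-0.03],1],
  ],
)

```text
t: 62.1
eef_pos: [623.4, -300.1, 145.3]
eef_rot: [-3.14, -0.001, 1.643]
force: [-0.3, 0.8, -1.9]
width: 22.7
grasp_force: 59.4
```

step_arm(
  increments=[
    [[0,0.2,0.4],[0.1,0.006,0],1],
    [[0,0.5,0.8],[0.2,0.013,0],1],
    [[0,0.8,1],[0.4,0.026,0],1],
    [[0,1,1],[0.6,0.039,0],1],
    [[0,1,1],[0.8,0.052,0],1],
    [[0,1,1],[0.998,0.064,0],1],
    [[0,1,1],[0.998,0.064,0],1],
    [[0,1,1],[0.998,0.064,0],1],
    [[0,1,1],[0.998,0.064,0],1],
    [[0,1,1],[0.998,0.064,0],1],
    [[0,1,1],[0.998,0.064,0],1],
  ],
)

```text
t: 63.48
eef_pos: [624.2, -180.3, 266.3]
eef_rot: [1.94, -1.563, 2.836]
force: [0.2, -0.6, -0.7]
width: 22.5
grasp_force: 59.5
```

step_arm(
  increments=[
    [[0,0.3,0],[0,0,0],1],
    [[0,0.7,0],[0,0,0],1],
    [[0,1,0],[0,0,0],1],
    [[0,1,0],[0,0,0],1],
    [[0,1,0],[0,0,0],1],
  ],
)

```text
t: 64.1
eef_pos: [624.2, -60.8, 267.3]
eef_rot: [1.803, -1.561, 2.973]
force: [-0.3, -0.1, -1.1]
width: 22.3
grasp_force: 59.4
```

step_arm(
  increments=[
    [[0,0.3,0],[0,0,0],1],
    [[0,0.53,0],[0,0,0],1],
    [[0,0.53,0],[0,0,0],1],
    [[0,0.53,0],[0,0,0],1],
  ],
)

```text
t: 64.6
eef_pos: [624.2, 2.8, 266.7]
eef_rot: [1.614, -1.563, -3.121]
force: [-0.3, -0.5, -1.8]
width: 22.6
grasp_force: 59.4
```

```bash
python3 - <<'E'
from h import *
tool();s=look("scene");held(s)
E
```

```text
t 64.6 pos [624.2   2.8 266.7] z [-0.064  0.998 -0.   ] x [-0.008 -0.     1.   ] y [0.998 0.064 0.008] w 22.6 F [-0.3 -0.5 -1.8]
rim (array([571.4,  45.8]), 156, 120, 3.8) 835
bar top 99 [612.   7. 297.] [636.  30. 301.]
```

step_arm(
  increments=[
    [[0,0,-0.3],[0,0,0],1],
    [[0,0,-0.6],[0,0,0],1],
    [[0,0,-0.85],[0,0,0],1],
    [[0,0,-0.93],[0,0,0],1],
    [[0,0,-0.93],[0,0,0],1],
  ],
)

```text
t: 65.28
eef_pos: [624.2, 2.7, 155.0]
eef_rot: [1.521, -1.563, -3.028]
force: [-0.6, 0.5, -1.4]
width: 23.1
grasp_force: 59.5
```

step_arm(
  increments=[
    [[0,0,0],[0,0,0],0.5],
    [[0,0,0],[0,0,0],0.5],
    [[0,0,0],[0,0,0],0.5],
    [[0,0,0],[0,0,0],0.5],
  ],
)

```text
t: 65.78
eef_pos: [624.1, 3.2, 155.2]
eef_rot: [1.577, -1.563, -3.084]
force: [-0.4, -0.6, -1.0]
width: 42.6
grasp_force: 0.0
```

step_arm(
  increments=[
    [[0,0,0.4],[0,0,0],0.5],
    [[0,0,0.8],[0,0,0],0.5],
    [[-0.2,-0.3,0.95],[0,0,0],0.5],
    [[-0.5,-0.6,0.95],[0,0,0],0.5],
    [[-0.71,-1,0.95],[0,0,0],0.5],
    [[-0.71,-1,0.95],[0,0,0],0.5],
  ],
)

```text
t: 66.53
eef_pos: [538.0, -119.6, 269.1]
eef_rot: [1.592, -1.563, -3.102]
force: [0.1, 1.0, -0.6]
width: 42.8
grasp_force: 0.0
```

step_arm(
  increments=[
    [[0,-0.3,0],[-0.12,-0.008,0],0.5],
    [[0,-0.6,0],[-0.24,-0.016,0],0.5],
    [[0,-1,0],[-0.36,-0.023,0],0.5],
    [[0,-1,0],[-0.48,-0.031,0],0.5],
    [[0,-1,0],[-0.6,-0.039,0],0.5],
    [[0,-1,0],[-0.72,-0.046,0],0.5],
    [[0,-1,0],[-0.84,-0.054,0],0.5],
    [[0,-1,0],[-0.998,-0.064,0],0.5],
    [[0,-1,0],[-0.998,-0.064,0],0.5],
    [[0,-1,0],[-0.998,-0.064,0],0.5],
    [[0,-1,0],[-0.998,-0.064,0],0.5],
  ],
)

```text
t: 67.9
eef_pos: [539.0, -236.6, 268.7]
eef_rot: [3.142, -0.002, 1.643]
force: [-0.5, -0.2, -0.4]
width: 42.5
grasp_force: 0.0
```

step_arm(
  increments=[
    [[0,-0.4,0],[0,0,-0.1],0.5],
    [[0,-0.66,-0.1],[0,0,-0.159],0.5],
    [[0,-0.66,-0.4],[0,0,-0.159],0.5],
    [[0,-0.66,-0.8],[0,0,-0.159],0.5],
    [[0,-0.66,-1],[0,0,-0.159],0.5],
    [[0,-0.66,-1],[0,0,-0.159],0.5],
  ],
)

```text
t: 68.65
eef_pos: [537.9, -316.0, 146.9]
eef_rot: [-3.138, -0.003, 1.392]
force: [0.2, 0.7, -0.6]
width: 42.4
grasp_force: 0.0
```

```bash
python3 - <<'E'
from h import *
tool();s=look("scene");cells(s);t=get_image("top")
for im in(s,t):
    for b in bars(im):print(b)
save(s,"barE.png",(120,100,380,300),2.5)
E
```

```text
t 68.65 pos [ 537.9 -316.   146.9] z [-0.003  0.003 -1.   ] x [0.178 0.984 0.003] y [ 0.984 -0.178 -0.004] w 42.4 F [ 0.2  0.7 -0.6]
rim (array([571.1,  45.6]), 156, 120, 3.8) 981
cell 620 78 115 [618.  76. 137.]
cell 570 75 114 [569.  72. 137.]
cell 520 72 105 [521.  69. 137.]
cell 623 18 114 [624.  14. 137.]
cell 574 15 0 
cell 524 12 0 
(np.int32(221), array([ 437.5, -322.2]), 100, 27, -79.4, np.float64(23.2))
(np.int32(319), array([ 530.7, -350.4]), 131, 25, 80.3, np.float64(23.1))
```

View pics/barE.png

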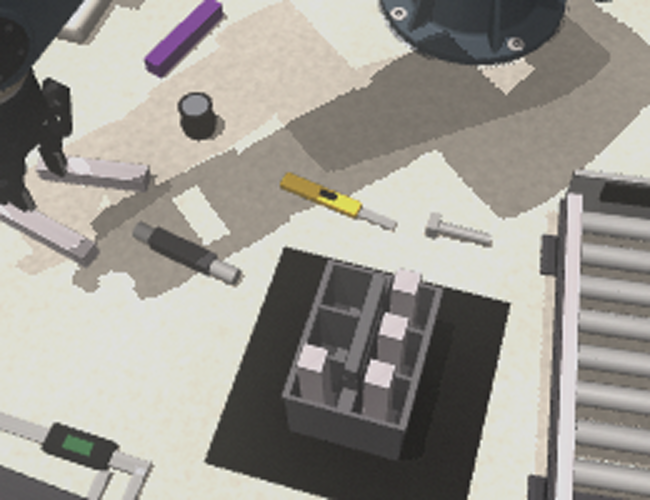

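Four bars stand upright in cells at (405,290), (392,335), (380,385) and (313,365). Picking bar E at (50,235).

step_arm(
  increments=[
    [[-0.015,-0.01,-0.4],[0,0,0],0.5],
    [[-0.015,-0.01,-0.7],[0,0,0],0.5],
    [[-0.015,-0.01,-0.9],[0,0,0],0.5],
    [[-0.015,-0.01,-1],[0,0,0],0.5],
    [[-0.015,-0.01,-1],[0,0,0],0.5],
  ],
)

```text
t: 69.38
eef_pos: [537.3, -317.5, 29.5]
eef_rot: [3.141, 0.0, 1.393]
force: [0.2, -0.6, -0.0]
width: 42.5
grasp_force: 0.0
```

step_arm(
  increments=[
    [[0,0,-0.02],[0,0,0],0.5],
    [[0,0,-0.02],[0,0,0],1],
    [[0,0,-0.02],[0,0,0],1],
    [[0,0,-0.02],[0,0,0],1],
    [[0,0,-0.02],[0,0,0],1],
    [[0,0,-0.02],[0,0,0],1],
  ],
)

```text
t: 70.12
eef_pos: [537.6, -317.5, 27.6]
eef_rot: [3.14, 0.001, 1.393]
force: [-0.5, -0.0, 6.3]
width: 22.8
grasp_force: 60.4
```

step_arm(
  increments=[
    [[0,0,0.3],[0,0,0],1],
    [[0,0,0.7],[0,0,0.1],1],
    [[0,0,1],[0,0,0.159],1],
    [[0,0,1],[0,0,0.159],1],
    [[0,0,1],[0,0,0.159],1],
  ],
)

```text
t: 70.75
eef_pos: [536.5, -316.8, 145.6]
eef_rot: [-3.14, -0.001, 1.641]
force: [-0.3, -0.1, -1.6]
width: 22.4
grasp_force: 59.5
```

step_arm(
  increments=[
    [[0,0.2,0.4],[0.1,0.006,0],1],
    [[0,0.5,0.8],[0.2,0.013,0],1],
    [[0,0.8,1],[0.4,0.026,0],1],
    [[0,1,1],[0.6,0.039,0],1],
    [[0,1,1],[0.8,0.052,0],1],
    [[0,1,1],[0.998,0.064,0],1],
    [[0,1,1],[0.998,0.064,0],1],
    [[0,1,1],[0.998,0.064,0],1],
    [[0,1,1],[0.998,0.064,0],1],
    [[0,1,1],[0.998,0.064,0],1],
    [[0,1,1],[0.998,0.064,0],1],
  ],
)

```text
t: 72.12
eef_pos: [537.2, -197.2, 266.3]
eef_rot: [1.964, -1.563, 2.812]
force: [0.2, 0.2, -1.3]
width: 22.5
grasp_force: 59.6
```

step_arm(
  increments=[
    [[0.1,0.3,0],[0,0,0],1],
    [[0.2,0.7,0],[0,0,0],1],
    [[0.31,1,0],[0,0,0],1],
    [[0.31,1,0],[0,0,0],1],
    [[0.31,1,0],[0,0,0],1],
  ],
)

```text
t: 72.75
eef_pos: [574.2, -77.6, 267.1]
eef_rot: [1.812, -1.562, 2.964]
force: [-0.1, 0.1, -0.7]
width: 22.4
grasp_force: 59.5
```

step_arm(
  increments=[
    [[0,0.3,0],[0,0,0],1],
    [[0,0.65,0],[0,0,0],1],
    [[0,0.65,0],[0,0,0],1],
    [[0,0.65,0],[0,0,0],1],
  ],
)

```text
t: 73.25
eef_pos: [574.3, -0.3, 266.7]
eef_rot: [1.671, -1.562, 3.104]
force: [0.6, -0.3, -2.2]
width: 22.6
grasp_force: 59.5
```

```bash
python3 - <<'E'
from h import *
tool();s=look("scene");held(s)
E
```

```text
t 73.25 pos [ 5.743e+02 -3.000e-01  2.667e+02] z [-0.063  0.998 -0.001] x [-0.008  0.     1.   ] y [0.998 0.063 0.008] w 22.6 F [ 0.6 -0.3 -2.2]
rim (array([571.5,  45.7]), 156, 120, 3.8) 904
bar top 117 [561.   3. 295.] [586.  27. 299.]
```

step_arm(
  increments=[
    [[0,0,-0.3],[0,0,0],1],
    [[0,0,-0.6],[0,0,0],1],
    [[0,0,-0.85],[0,0,0],1],
    [[0,0,-0.93],[0,0,0],1],
    [[0,0,-0.93],[0,0,0],1],
  ],
)

```text
t: 73.92
eef_pos: [574.4, 0.1, 155.0]
eef_rot: [1.532, -1.563, -3.039]
force: [-0.7, 0.2, -1.2]
width: 22.5
grasp_force: 59.7
```

step_arm(
  increments=[
    [[0,0,0],[0,0,0],0.5],
    [[0,0,0],[0,0,0],0.5],
    [[0,0,0],[0,0,0],0.5],
    [[0,0,0],[0,0,0],0.5],
  ],
)

```text
t: 74.42
eef_pos: [574.3, 0.8, 155.2]
eef_rot: [1.57, -1.563, -3.077]
force: [-1.1, 0.5, -0.6]
width: 42.4
grasp_force: 0.0
```

step_arm(
  increments=[
    [[0,0,0.4],[0,0,0],0.5],
    [[0,0,0.8],[0,0,0],0.5],
    [[-0.2,-0.3,0.95],[0,0,0],0.5],
    [[-0.5,-0.6,0.95],[0,0,0],0.5],
    [[-0.8,-1,0.95],[0,0,0],0.5],
    [[-0.8,-1,0.95],[0,0,0],0.5],
  ],
)

```text
t: 75.18
eef_pos: [477.1, -121.8, 269.1]
eef_rot: [1.57, -1.563, -3.081]
force: [-0.1, 0.9, -0.2]
width: 42.6
grasp_force: 0.0
```

step_arm(
  increments=[
    [[0,-0.3,0],[-0.12,-0.008,0],0.5],
    [[-0.2,-0.6,0],[-0.24,-0.016,0],0.5],
    [[-0.37,-1,0],[-0.36,-0.023,0],0.5],
    [[-0.37,-1,0],[-0.48,-0.031,0],0.5],
    [[-0.37,-1,0],[-0.6,-0.039,0],0.5],
    [[-0.37,-1,0],[-0.72,-0.046,0],0.5],
    [[-0.37,-1,0],[-0.84,-0.054,0],0.5],
    [[-0.37,-1,0],[-0.998,-0.064,0],0.5],
    [[-0.37,-1,0],[-0.998,-0.064,0],0.5],
    [[-0.37,-1,0],[-0.998,-0.064,0],0.5],
    [[-0.37,-1,0],[-0.998,-0.064,0],0.5],
  ],
)

```text
t: 76.55
eef_pos: [434.1, -239.0, 268.8]
eef_rot: [3.141, -0.002, 1.643]
force: [-0.6, -0.6, 0.0]
width: 42.8
grasp_force: 0.0
```

step_arm(
  increments=[
    [[0,-0.4,0],[0,0,0.084],0.5],
    [[0,-0.55,-0.1],[0,0,0.084],0.5],
    [[0,-0.55,-0.4],[0,0,0.084],0.5],
    [[0,-0.55,-0.8],[0,0,0.084],0.5],
    [[0,-0.55,-1],[0,0,0.084],0.5],
    [[0,-0.55,-1],[0,0,0.084],0.5],
  ],
)

```text
t: 77.3
eef_pos: [432.9, -304.5, 146.8]
eef_rot: [-3.139, -0.004, 1.772]
force: [-0.1, -0.4, 0.6]
width: 42.6
grasp_force: 0.0
```

```bash
python3 - <<'E'
from h import *
tool();s=look("scene");cells(s);t=get_image("top")
for im in(s,t):
    for b in bars(im):print(b)
E
```

```text
t 77.3 pos [ 432.9 -304.5  146.8] z [-0.003  0.004 -1.   ] x [-0.2    0.98   0.004] y [ 0.98   0.2   -0.003] w 42.6 F [-0.1 -0.4  0.6]
rim (array([571.5,  45.7]), 157, 120, 3.8) 978
cell 620 78 117 [618.  76. 137.]
cell 570 75 113 [569.  72. 137.]
cell 520 72 103 [520.  69. 137.]
cell 623 18 111 [624.  15. 137.]
cell 574 15 109 [574.  13. 137.]
cell 524 12 0 
(np.int32(297), array([ 439.5, -338.2]), 130, 27, -78.1, np.float64(23.4))
```

step_arm(
  increments=[
    [[0,0,-0.4],[0,0,0],0.5],
    [[0,0,-0.7],[0,0,0],0.5],
    [[0,0,-0.9],[0,0,0],0.5],
    [[0,0,-1],[0,0,0],0.5],
    [[0,0,-1],[0,0,0],0.5],
  ],
)

```text
t: 78.03
eef_pos: [434.1, -305.4, 29.3]
eef_rot: [3.141, 0.0, 1.774]
force: [-0.5, 0.6, 0.1]
width: 42.9
grasp_force: 0.0
```

step_arm(
  increments=[
    [[0,0,-0.02],[0,0,0],0.5],
    [[0,0,-0.02],[0,0,0],1],
    [[0,0,-0.02],[0,0,0],1],
    [[0,0,-0.02],[0,0,0],1],
    [[0,0,-0.02],[0,0,0],1],
    [[0,0,-0.02],[0,0,0],1],
  ],
)

```text
t: 78.78
eef_pos: [434.2, -305.6, 27.5]
eef_rot: [3.141, 0.001, 1.774]
force: [-0.9, 0.3, 5.6]
width: 22.7
grasp_force: 59.8
```

step_arm(
  increments=[
    [[0,0,0.3],[0,0,0],1],
    [[0,0,0.7],[0,0,-0.084],1],
    [[0,0,1],[0,0,-0.084],1],
    [[0,0,1],[0,0,-0.084],1],
    [[0,0,1],[0,0,-0.084],1],
  ],
)

```text
t: 79.4
eef_pos: [433.3, -304.8, 145.5]
eef_rot: [-3.141, -0.001, 1.643]
force: [-0.6, 0.9, -3.1]
width: 22.4
grasp_force: 59.7
```

step_arm(
  increments=[
    [[0,0.2,0.4],[0.1,0.006,0],1],
    [[0,0.5,0.8],[0.2,0.013,0],1],
    [[0,0.8,1],[0.4,0.026,0],1],
    [[0,1,1],[0.6,0.039,0],1],
    [[0,1,1],[0.8,0.052,0],1],
    [[0,1,1],[0.998,0.064,0],1],
    [[0,1,1],[0.998,0.064,0],1],
    [[0,1,1],[0.998,0.064,0],1],
    [[0,1,1],[0.998,0.064,0],1],
    [[0,1,1],[0.998,0.064,0],1],
    [[0,1,1],[0.998,0.064,0],1],
  ],
)

```text
t: 80.78
eef_pos: [433.9, -185.2, 266.1]
eef_rot: [1.943, -1.563, 2.833]
force: [0.8, 0.1, -2.1]
width: 22.6
grasp_force: 60.0
```

step_arm(
  increments=[
    [[0.2,0.3,0],[0,0,0],1],
    [[0.5,0.7,0],[0,0,0],1],
    [[0.76,1,0],[0,0,0],1],
    [[0.76,1,0],[0,0,0],1],
    [[0.76,1,0],[0,0,0],1],
  ],
)

```text
t: 81.4
eef_pos: [524.8, -65.3, 267.0]
eef_rot: [1.802, -1.562, 2.975]
force: [-0.2, -0.1, -2.5]
width: 22.7
grasp_force: 60.1
```

step_arm(
  increments=[
    [[0,0.3,0],[0,0,0],1],
    [[0,0.52,0],[0,0,0],1],
    [[0,0.52,0],[0,0,0],1],
    [[0,0.52,0],[0,0,0],1],
  ],
)

```text
t: 81.9
eef_pos: [525.0, -3.9, 266.7]
eef_rot: [1.668, -1.562, 3.107]
force: [-0.2, -0.8, -2.2]
width: 22.5
grasp_force: 60.0
```

```bash
python3 - <<'E'
from h import *
tool();s=look("scene");held(s)
E
```

```text
t 81.9 pos [525.   -3.9 266.7] z [-0.063  0.998 -0.001] x [-0.008  0.     1.   ] y [0.998 0.063 0.008] w 22.5 F [-0.2 -0.8 -2.2]
rim (array([571.7,  45.9]), 156, 120, 3.7) 979
bar top 109 [512.   0. 297.] [537.  24. 301.]
```

step_arm(
  increments=[
    [[0,0,-0.3],[0,0,0],1],
    [[0,0,-0.6],[0,0,0],1],
    [[0,0,-0.85],[0,0,0],1],
    [[0,0,-0.93],[0,0,0],1],
    [[0,0,-0.93],[0,0,0],1],
  ],
)

```text
t: 82.58
eef_pos: [525.2, -3.4, 155.1]
eef_rot: [1.53, -1.563, -3.038]
force: [0.5, -0.1, -1.5]
width: 22.8
grasp_force: 60.1
```

step_arm(
  increments=[
    [[0,0,0],[0,0,0],0.5],
    [[0,0,0],[0,0,0],0.5],
    [[0,0,0],[0,0,0],0.5],
    [[0,0,0],[0,0,0],0.5],
  ],
)

```text
t: 83.08
eef_pos: [525.0, -2.8, 155.2]
eef_rot: [1.572, -1.563, -3.079]
force: [-0.5, 0.3, -0.9]
width: 42.8
grasp_force: 0.0
```

step_arm(
  increments=[
    [[0,0,0.4],[0,0,0],0.5],
    [[0,0,0.8],[0,0,0],0.5],
    [[0,-0.3,0.95],[0,0,0],0.5],
    [[0,-0.6,0.95],[0,0,0],0.5],
    [[0,-1,0.95],[0,0,0],0.5],
    [[0,-1,0.95],[0,0,0],0.5],
    [[0,-1,0.95],[0,0,0],0.5],
    [[0,-1,0.95],[0,0,0],0.5],
  ],
)

```text
t: 84.08
eef_pos: [525.0, -121.9, 268.9]
eef_rot: [1.511, -1.564, -3.017]
force: [0.2, -0.4, -0.1]
width: 42.8
grasp_force: 0.0
```

```bash
python3 - <<'E'
from h import *
tool();s=look("scene");cells(s);t=get_image("top")
P=zone(s,(400,750),(-100,200),(80,105)); print("rim",rect(P))
for im in(s,t):
    for b in bars(im):print(b)
save(s,"final.png",(100,60,420,300),2.4)
E
```

```text
t 84.075 pos [ 525.  -121.9  268.9] z [-0.065  0.998  0.   ] x [-0.007 -0.001  1.   ] y [0.998 0.065 0.007] w 42.8 F [ 0.2 -0.4 -0.1]
rim (array([571.4,  45.8]), 156, 120, 3.9) 969
cell 620 78 115 [618.  75. 137.]
cell 570 75 113 [570.  72. 137.]
cell 520 72 104 [521.  68. 137.]
cell 623 18 114 [624.  16. 137.]
cell 574 15 108 [574.  13. 137.]
cell 524 12 99 [525.  13. 137.]
rim (array([571.4,  45.8]), 156, 120, 3.9)
```

View pics/final.png

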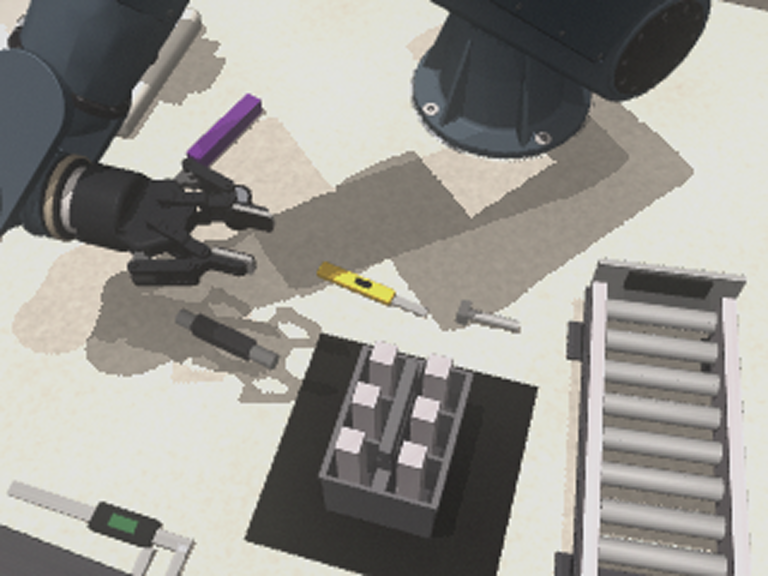

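All six bars stand upright, one per cell (tops between (382,355) and (412,457)). The caddy is centred on the mat, and the gauge (228,338), tools and purple bar are untouched.

```bash
python3 -c "
from plant import *
print(hand_in())"
```

```text
the job is handed in; nothing more can be done
None
```

The job is handed in: the caddy was rolled to the end stop and set upright in the middle of the mat (re-centred once after it was knocked aside, before any bar went in), all six square bars stand end-down one to a cell, and the gauge and other tools were left where they lay.

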